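Make up the staining carrier

TASK

Pull the wooden lid of the blue slide box all the way out and leave it open, lift the red slide rack out and set it down in the white bay of the grey carrier tray. Then, or before, stand the white bottle with the blue cap in the blue nest and the white bottle with the yellow cap in the yellow nest. Keep the rack and all bottles upright throughout, and leave the amber bottle and the black-capped bottle where they stand.

Things in the scene. Friction and masses are not known exactly. Their poses are not given: they have to be found in the camera images.
- lid (a joint): wooden lid of the blue slide box, m slid out: 0 shut, 0.115 at its end stop; starts at 0.04 to 0.07, clear of the rack from 0.105, stays where left (drag 1.2 N), cannot come off. The box is fixed, 116 x 96 mm outside (x, y), 104 x 84 mm inside, floor 6 mm thick; side walls 70 mm high, whose lips overhang the lid's edges
- lid_grip (a point): grip point on the lid's upright black bar: 14 mm (x) by 36 mm (y), rising from the lid's top face (64 mm above the table) to 94 mm; this point is on the bar's centre line, 81 mm above the table, and moves with the lid. Its axes are the box's: the lid slides out towards -x (roughly towards the robot). The bar's ends clear the box's lips by 20 mm
- slide_rack: red rack with six glass slides in the slide box: 84 (x) x 40 (y) x 51 mm high, 160 g; origin at the centre of its underside, 6 mm above the table at start. Handle: level bar along x over the middle, 8 mm wide (y), 41 to 51 mm above the origin; slide tops at 30 mm. At start along the box within 0.07 rad and 5 mm, partly under the lid; a half turn makes no difference
- rack_bay: white open bay for the rack: 110 (x) x 68 mm (y) outside, walls 3 mm thick, 18 mm high, inner floor 3 mm above its origin; origin at the centre of its underside, 6 mm above the table; the rack lies along its x axis. Fixed on the grey carrier tray (135 x 245 mm, rim 14 mm high), in a row with the two nests, 76 mm apart along y, in any order
- nest_blue: blue round nest on the carrier tray for the blue-capped white bottle: outside 31 mm radius, inside 27 mm radius, rim 18 mm above its origin, inner floor 3 mm above its origin; origin at the centre of its underside, 6 mm above the table; axes parallel to the bay's. Fixed
- nest_yellow: yellow round nest on the carrier tray for the yellow-capped white bottle; same shape and origin as nest_blue. Fixed
- bottle_blue: white bottle with a blue cap: body 36 mm in diameter, straight sided up to 58 mm, cap 25 mm in diameter, 85 mm high in all, about 90 g; origin at the centre of its underside, z up. Stands on the table in the middle region between box and carrier, among low clutter (up to 18 mm high)
- bottle_yellow: white bottle with a yellow cap; same shape, mass and origin as bottle_blue
- amber_bottle: look-alike that stays: dark brown (amber) bottle with a blue cap; same shape and origin as bottle_blue
- black_cap_bottle: look-alike that stays: white bottle with a black cap; same shape and origin as bottle_blue

How it is judged (in metres and radians):
On the way, in this order (a step that is already met when the one before it is completed fails the run):
1. the lid is slid all the way out (value of joint lid above 0.1 m), for 0.2 s.
2. the slide rack stands in the white bay (horizontal distance between slide_rack and rack_bay below 0.013 m and z of slide_rack in the frame of rack_bay below 0.007 m and angle between slide_rack's own z axis and vertical below 0.1 rad and linear speed of slide_rack below 0.02 m/s and angle between the x axis of slide_rack and the x axis of rack_bay, either way round below 0.3 rad), for 0.2 s.
At the end, for the whole second after the job is handed in: lid out by over 100 mm; rack level on the bay floor (centre within 13 mm, within 0.3 rad, either way round); blue- and yellow-capped white bottles upright on the floor of their own nests (13 mm), at rest; amber and black-capped bottles upright within 20 mm of their start (all of step 2 and value of joint lid above 0.1 m and horizontal distance between bottle_blue and nest_blue below 0.013 m and z of bottle_blue in the frame of nest_blue below 0.007 m and angle between each of bottle_blue, bottle_yellow, amber_bottle, black_cap_bottle's own z axis and vertical below 0.1 rad and linear speed of each of bottle_blue, bottle_yellow below 0.02 m/s and horizontal distance between bottle_yellow and nest_yellow below 0.013 m and z of bottle_yellow in the frame of nest_yellow below 0.007 m and distance of each of amber_bottle, black_cap_bottle from where it was at the start of the episode below 0.02 m); the robot touches nothing.
It fails at once if the amber bottle is moved 20 mm or more, or tipped (distance of amber_bottle from where it was at the start of the episode above 0.02 m or angle between amber_bottle's own z axis and vertical above 0.4 rad).
It fails at once if the black-capped bottle is moved 20 mm or more, or tipped (distance of black_cap_bottle from where it was at the start of the episode above 0.02 m or angle between black_cap_bottle's own z axis and vertical above 0.4 rad).
It fails at once if the rack or a bottle to be moved is tipped over (more than 35 degrees) (angle between any of slide_rack, bottle_blue, bottle_yellow's own z axis and vertical above 0.6 rad).
It also fails if it takes over 104 s, if anything falls off the work surface, if the arm or the gripper's body presses on something with over 40 N, if the wrist force passes 120 N, or if a joint passes its speed limit or range.

ROBOT

A 7-joint arm with a two-finger parallel gripper is mounted at the origin on the work surface. World frame = base frame: x ahead of the robot, y to its left, z up, the work surface at z = 0. Lengths are in m, angles in degrees, forces in N, time in s.
With the tool pointing down it reaches from about 0.4 to 0.85 m from the base axis. Payload 4.4 kg.
Tool frame: the origin (TCP) lies between the finger pads; the fingertips stand 17 mm ahead of it and the grasp point (between the pads) lies 2 mm behind it; z points along the fingers, y is the direction in which the jaws open and shut (so a half turn about z gives the same grasp; the last joint's range is limited). The gripper opens to 94 mm and grips with 3 to 60 N. Pads are 16 mm wide; open, the fingers measure 119 mm over their backs; the gripper's body (75 mm by 177 mm) begins 78 mm behind the grasp point.
Start: joints at [65.672, 36.005, 2.206, 86.941, -1.547, 57.084, -1.146], TCP at [0.228, -0.609, 0.222] pointing down, gripper open.
Joint ranges: [-175.42, 175.42], [-21.48, 121.26], [-71.46, 75.88], [10.55, 141.38], [-63.04, 243.04], [13.31, 113.54], [-168.57, 168.57]. Speed limits (degrees/s): [147.25, 147.25, 180, 180, 180, 180, 180].

INTERFACE

Orientations are given as a 3x3 rotation matrix whose columns are the frame's x, y, z axes.
In Python, from rig import manip gives the robot as it stands.
- The arm moves only by the tool move_arm, never from a script. Its argument "steps" is one flat list of numbers, 4 for each row, row after row: the shift along the tool's x, y, z as a fraction of full scale, then the turn about the tool's z as a fraction of full scale. A call has 1 to 10 rows; each row shifts and turns the commanded pose from where the row before left it, along the tool's axes as they then stand; what a row does not reach is not made up. Full scale, the value 1, is 250 mm for a shift and 60 degrees for a turn. A row lasts 1/10 s, in which the tool goes at most 50 mm and 8.59 degrees, less where a joint would pass 70% of its speed; a pose out of reach is approached as far as the arm can. A call with a number of a shift or a turn outside -1 to 1 is refused whole. A call with a gripper value outside its range is refused whole. "claw" is the opening, from -1 (shut) to 1 (fully open), set as the call begins (left out, the last holds). The fingers move at their own pace and stop on an object; the grip force is fixed at half the most. Time passes only in rows, so rows that do not move let the fingers close. It gives the time, the measured TCP pose, the force and the opening at its end, in the units of the state.
- manip.observe(): the state, without advancing time (a new reading comes with each control period).
- manip.snapshot(name): name is "scene" or "top" or "wrist"; returns the picture (420x560x3 uint8, red, green, blue); there is no depth.
- manip.camera_params(name): a dict with "fx", "fy", "cx", "cy" (pixels), "k1" (the pictures are not rectified: a ray, as slopes to the right and down, at radius r is drawn at 1 + k1 r^2 times it, then the intrinsics apply), "R" (3x3) and "t" (3): a world point X has camera coordinates R X + t; the wrist camera has in their place "tool_from_camera" (4x4, takes a point from camera to tool coordinates, whose origin is the TCP and whose axes are the flange's). Camera axes: x right, y down, z forward; pixel columns grow to the right and rows downward; lengths in m; the calibration is good to about 2 mm. A picture is of the moment at which its call begins: read the wrist's pose just before it. camera_params takes no time and is no camera call.
- manip.sign_off(): hands the job in, once; it reports no verdict.
The state is a dict: "clock": time; "joint_pos": joint angles; "qd": joint speeds; "effort": joint torques, N m; "eef_pos": TCP position; "eef_rot": TCP orientation; "force": force on the tool from outside, world axes, zero at the start; "ft_torque": the same for the moment, N m; "opening": finger opening in m.
Only numpy, scipy, OpenCV 4.12 (cv2) and the standard library are available. Lean on these libraries where they do the work, as an engineer would, in place of code of your own. Each camera call takes 0.05 s, during which the arm holds its last target.

## Working session

There is one attempt and no reset: what is moved stays moved. The work goes in short steps, Python scripts to look and compute and a tool call to move; the robot and the scene stay as the last step left them, time stands still between calls to the robot, and variables do not carry over. Pictures are saved under pics/ and viewed, and the job is handed in when it is done.

Besides the shell and the picture viewer there is one more tool, called as a command line: name --argument value ..., lists and objects as JSON in quotes. move_arm: Moves the arm, as the interface text tells. Shift numbers are shares of 250 mm and turn numbers shares of 60 degrees, none past 1 either way. Its arguments: {"type":"object","properties":{"steps":{"type":"array"},"claw":{"type":"number"}},"required":["steps"]}

```bash
ls; mkdir -p pics
python3 - <<'E'
from rig import manip
import cv2,json
s=manip.observe();print(s)
for n in("scene","top","wrist"):
    im=manip.snapshot(n);cv2.imwrite(f"pics/{n}0.png",im[:,:,::-1])
    print(n,manip.camera_params(n))
E
```

```text
pics
{'clock': 0.0, 'joint_pos': array([65.67222269, 36.05940998,  2.20000109, 86.99639862, -1.54605385,
       57.08224394, -1.14745948]), 'qd': array([-0.05512385, -0.00106587,  0.09428075, -0.04336581,  0.02911065,
       -0.08472877, -0.02168638]), 'effort': array([-7.19570562e-04, -5.49716234e+01,  1.14340413e+00, -1.86626261e+01,
       -5.23309282e-02,  2.36885593e-02,  1.21497528e-04]), 'eef_pos': array([ 0.22807098, -0.60799243,  0.22154546]), 'eef_rot': array([[ 9.36312642e-01,  3.51166881e-01, -6.76739283e-04],
       [ 3.51167533e-01, -9.36310974e-01,  1.76766614e-03],
       [-1.28926117e-05, -1.89273702e-03, -9.99998209e-01]]), 'force': array([-0.65216005, -0.56657361, -0.47798291]), 'ft_torque': array([-0.019255  , -0.04802628, -0.03055087]), 'opening': 0.09381224568305191}
scene {'fx': 481.46724354607943, 'fy': 481.46724354607943, 'cx': 283.80817092717746, 'cy': 198.77720754270888, 'k1': -0.03730090623468606, 'R': array([[-0.29753654,  0.95459931, -0.0145656 ],
       [ 0.82813879,  0.25046911, -0.50144927],
       [-0.4750349 , -0.16126182, -0.86506443]]), 't': array
[... 174 characters left out ...]
 'R': array([[-0.07619606, -0.99708348, -0.00432444],
       [-0.97622851,  0.07548353, -0.20317513],
       [ 0.20290899, -0.01125951, -0.97913286]]), 't': array([0.04127256, 0.56977064, 1.25630421])}
wrist {'fx': 373.2932916817719, 'fy': 373.2932916817719, 'cx': 280.3149072519005, 'cy': 206.87511526011173, 'k1': 0.0035655410779820962, 'tool_from_camera': array([[ 2.41483825e-03, -9.66429416e-01, -2.56920905e-01,
         7.43082332e-02],
       [ 9.99996990e-01,  2.44507271e-03,  2.01777211e-04,
        -8.64867282e-04],
       [ 4.33186863e-04, -2.56920619e-01,  9.66432412e-01,
        -1.62546534e-01],
       [ 0.00000000e+00,  0.00000000e+00,  0.00000000e+00,
         1.00000000e+00]])}
```

View pics/scene0.png

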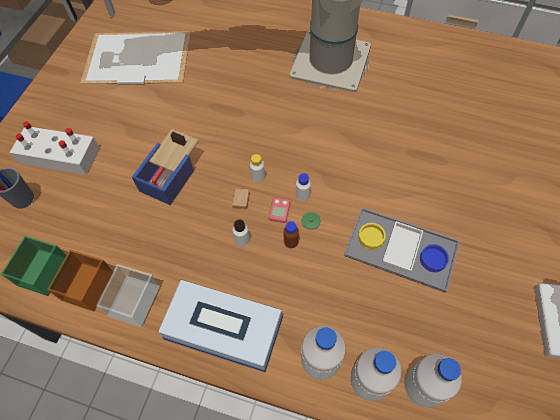

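View pics/top0.png

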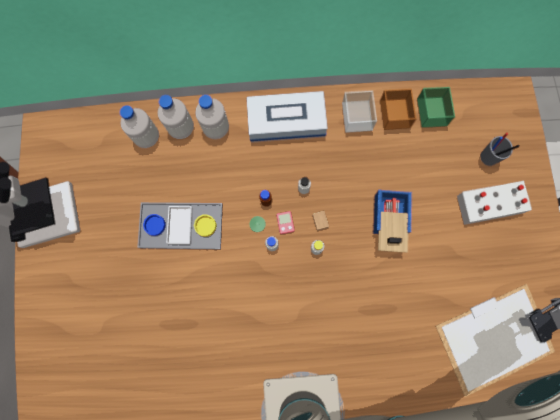

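View pics/wrist0.png

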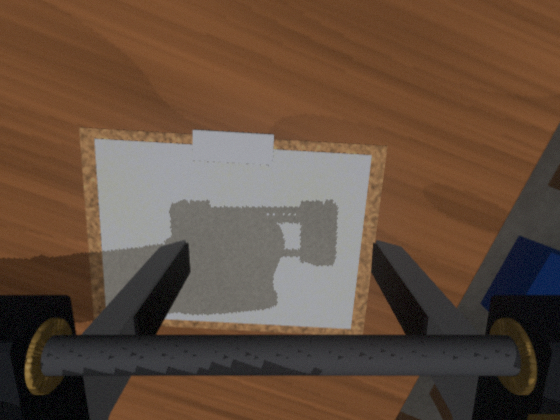

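The scene view shows the box at about (165,165), the bar at (179,139), the tray at (402,248), the blue cap at (304,180), the yellow cap at (257,159), amber at (291,232) and black cap at (240,228). The top view shows the same objects. I'll measure them across the two views.

```bash
cat > h.py <<'E'
import numpy as np,cv2
from scipy.optimize import brentq
from rig import manip
def ray(name,uv,pose=None):
    p=manip.camera_params(name)
    K=np.array([[p['fx'],0,p['cx']],[0,p['fy'],p['cy']],[0,0,1]])
    s=cv2.undistortPointsIter(np.array([[uv]],float),K,np.array([p['k1'],0,0,0,0.]),None,None,(3,60,1e-12))[0,0]
    d=np.array([s[0],s[1],1.])
    if name=='wrist':
        T=p['tool_from_camera'];pos,R=pose
        o=R@T[:3,3]+pos;d=R@T[:3,:3]@d
    else:
        R=np.array(p['R']);o=-R.T@p['t'];d=R.T@d
    return o,d/np.linalg.norm(d)
def plane(name,uv,z,pose=None):
    o,d=ray(name,uv,pose);return o+d*(z-o[2])/d[2]
def tri(rays):
    A=np.zeros((3,3));b=np.zeros(3)
    for o,d in rays:
        M=np.eye(3)-np.outer(d,d);A+=M;b+=M@o
    x=np.linalg.solve(A,b)
    return x,max(np.linalg.norm((np.eye(3)-np.outer(d,d))@(x-o)) for o,d in rays)
def proj(name,X,pose=None):
    p=manip.camera_params(name)
    if name=='wrist':
        T=p['tool_from_camera'];pos,R=pose
        c=T[:3,:3].T@(R.T@(np.array(X)-pos)-T[:3,3])
    else: c=np.array(p['R'])@X+p['t']
    s=c[:2]/c[2];s=s*(1+p['k1']*(s@s))
    return np.array([p['fx']*s[0]+p['cx'],p['fy']*s[1]+p['cy']])
RNG={'blue':((100,130,60),(130,255,255)),'yellow':((22,130,110),(35,255,255)),'red':((0,120,90),(8,255,255)),'black':((0,0,0),(180,255,45)),'white':((0,0,170),(180,50,255))}
def blob(im,col,roi,big=True):
    x0,y0,x1,y1=roi
    hsv=cv2.cvtColor(im[y0:y1,x0:x1],cv2.COLOR_RGB2HSV)
    m=cv2.inRange(hsv,*map(np.array,RNG[col]))
    n,l,st,c=cv2.connectedComponentsWithStats(m)
    if n<2:return None
    k=1+np.argmax(st[1:,4]);return c[k]+[x0,y0],st[k],(l==k)
E
python3 - <<'E'
from h import *
S=cv2.imread('pics/scene0.png')[:,:,::-1];T=cv2.imread('pics/top0.png')[:,:,::-1]
Q={'bluecap':('blue',(290,168,318,190),(260,230,285,255)),'yelcap':('yellow',(245,148,270,168),(305,235,330,258)),
'amber':('blue',(280,215,305,235),(255,185,278,210)),'blackcap':('black',(228,215,252,236),(292,174,315,194)),
'nestB':('blue',(412,240,460,280),(138,208,172,242)),'nestY':('yellow',(352,218,390,254),(190,210,220,242)),
'bay':('white',(380,215,425,275),(165,205,193,248)),'bar':('black',(165,125,195,150),(380,228,408,252))}
for k,(c,a,b) in Q.items():
    A=blob(S,c,a);B=blob(T,c,b)
    x,e=tri([ray('scene',A[0]),ray('top',B[0])]);print(k,A[0].round(1),A[1][4],B[0].round(1),B[1][4],x.round(4),round(e,4))
cv2.imwrite('pics/ztop.png',cv2.resize(cv2.imread('pics/top0.png')[180:262,365:425],None,fx=7,fy=7,interpolation=cv2.INTER_CUBIC))
cv2.imwrite('pics/zscene.png',cv2.resize(cv2.imread('pics/scene0.png')[120:210,125:205],None,fx=6.5,fy=6.5,interpolation=cv2.INTER_CUBIC))
E
```

```text
bluecap [303.3 178.6] 87 [270.8 241.3] 49 [0.4797 0.0494 0.0754] 0.0006
yelcap [255.8 159. ] 89 [317.9 245. ] 51 [ 0.4595 -0.0788  0.0772] 0.0005
amber [290.7 227. ] 102 [264.7 194.7] 63 [0.6129 0.0577 0.0741] 0.0002
blackcap [239.1 225.9] 40 [302.5 184. ] 2 [ 0.6393 -0.0549  0.0645] 0.0041
nestB [433.8 257.8] 578 [153.8 224.5] 371 [0.5635 0.3924 0.0129] 0.0004
nestY [371.5 236. ] 541 [205.  225.3] 358 [0.5497 0.2406 0.0118] 0.0
bay [402.2 246.5] 1147 [178.9 225.3] 820 [0.5557 0.3167 0.0122] 0.0009
bar [181.9 141.1] 15 [391.8 241.2] 15 [ 0.4543 -0.2847  0.0658] 0.0013
```

View pics/ztop.png

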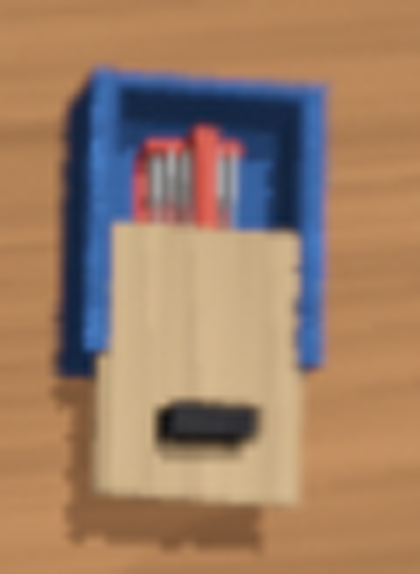

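View pics/zscene.png

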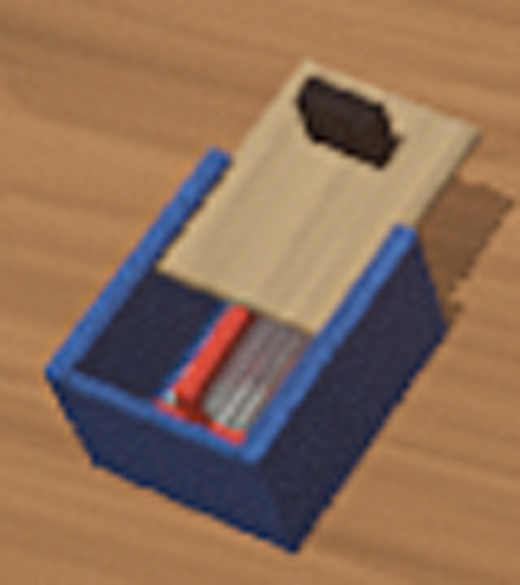

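Run:
```python
from h import *
z=lambda u,v:(u/7+365-.43,v/7+180-.43)
zs=lambda u,v:(u/6.5+125-.42,v/6.5+120-.42)
for n,p in {'farL':(100,72),'farR':(325,88),'nearR':(320,368),'nearL':(84,352)}.items(): print(n,plane('top',z(*p),.07).round(4))
for n,p in {'farR':(48,375),'farL?':(255,460),'nearL':(405,228),'nearR':(218,152)}.items(): print('s',n,plane('scene',zs(*p),.07).round(4))
for n,p in {'b1':(172,402),'b2':(260,408)}.items(): print(n,plane('top',z(*p),.094).round(4))
for n,p in {'b1':(308,75),'b2':(390,125)}.items(): print('s',n,plane('scene',zs(*p),.094).round(4))
for n,p in {'h far':(205,128),'h near':(208,228)}.items(): print(n,plane('top',z(*p),.057).round(4))
for n,p in {'h far':(185,385),'h near':(238,310)}.items(): print('s',n,plane('scene',zs(*p),.057).round(4))
```

```text
farL [ 0.6031 -0.2657  0.07  ]
farR [ 0.5895 -0.3574  0.07  ]
nearR [ 0.4753 -0.3404  0.07  ]
nearL [ 0.4894 -0.2459  0.07  ]
s farR [ 0.5938 -0.3555  0.07  ]
s farL? [ 0.6054 -0.2642  0.07  ]
s nearL [ 0.4922 -0.2521  0.07  ]
s nearR [ 0.4796 -0.3377  0.07  ]
b1 [ 0.4635 -0.2734  0.094 ]
b2 [ 0.4583 -0.308   0.094 ]
s b1 [ 0.4501 -0.3064  0.094 ]
s b2 [ 0.4635 -0.2658  0.094 ]
h far [ 0.5794 -0.309   0.057 ]
h near [ 0.5379 -0.3051  0.057 ]
s h far [ 0.5762 -0.3102  0.057 ]
s h near [ 0.5388 -0.3051  0.057 ]
```

```bash
cat >> h.py <<'E'
def plan(target,jaw=None,n=None,step=.042,deg=7.,cur=None):
    """rows to straight-line to target, jaw=world angle (deg) of tool y"""
    s=manip.observe();p=s['eef_pos'].copy();R=s['eef_rot']
    if cur is not None:p=np.array(cur[0],float)
    a0=np.degrees(np.arctan2(R[1,1],R[0,1])) if cur is None else cur[1]
    d=np.array(target)-p
    da=0 if jaw is None else (jaw-a0+180)%360-180
    if n is None:n=int(max(np.ceil(np.linalg.norm(d)/step),np.ceil(abs(da)/deg),1))
    rows=[]
    a=a0
    for i in range(n):
        t=np.radians(a);y=np.array([np.cos(t),np.sin(t),0]);z=np.array([0,0,-1.]);x=np.cross(y,z)
        D=np.array(target)*(i+1)/n+np.array(p)*0
        want=p+d/n
        r=np.round([d/n@x/.25,d/n@y/.25,d/n@z/.25,-da/n/60],4);rows.append(r.tolist());a+=da/n
        d=d;p=p
    print('from',p.round(4),'jaw',round(a0,2),'n',n)
    for k in range(0,n,10):print(sum(rows[k:k+10],[]))
    return (np.array(target),a)
E
python3 - <<'E'
from h import *
plan((.43,-.285,.2),-8.4)
E
```

```text
from [ 0.2281 -0.6082  0.2218] jaw -69.45 n 10
[0.121, -0.0927, 0.0087, -0.1017, 0.1302, -0.0793, 0.0087, -0.1017, 0.1379, -0.065, 0.0087, -0.1017, 0.144, -0.05, 0.0087, -0.1017, 0.1485, -0.0344, 0.0087, -0.1017, 0.1513, -0.0184, 0.0087, -0.1017, 0.1524, -0.0022, 0.0087, -0.1017, 0.1518, 0.014, 0.0087, -0.1017, 0.1494, 0.0301, 0.0087, -0.1017, 0.1454, 0.0458, 0.0087, -0.1017]
```

move_arm --steps '[0.121, -0.093, 0.009, -0.102, 0.13, -0.079, 0.009, -0.102, 0.138, -0.065, 0.009, -0.102, 0.144, -0.05, 0.009, -0.102, 0.149, -0.034, 0.009, -0.102, 0.151, -0.018, 0.009, -0.102, 0.152, -0.002, 0.009, -0.102, 0.152, 0.014, 0.009, -0.102, 0.149, 0.03, 0.009, -0.102, 0.145, 0.046, 0.009, -0.102]' --claw 0.0

```text
clock: 1.15
eef_pos: [0.4304, -0.2842, 0.1999]
eef_rot: [[0.139, 0.99, -0.0], [0.99, -0.139, -0.0], [-0.0, -0.0, -1.0]]
force: [0.9, -1.3, -0.5]
opening: 0.0469
```

Run:
```python
from h import *
s=manip.observe();print(s['clock'],s['eef_pos'],s['eef_rot'].round(3).tolist(),s['joint_pos'].round(1),s['opening'])
im=manip.snapshot('wrist');cv2.imwrite('pics/w1.png',im[:,:,::-1]);np.savez('w1.npz',p=s['eef_pos'],R=s['eef_rot'])
```

```text
1.15 [ 0.43038314 -0.28417694  0.19986216] [[0.139, 0.99, -0.0], [0.99, -0.139, -0.0], [-0.0, -0.0, -1.0]] [ 41.1  27.4 -15.5 109.4  10.1  44.6  12. ] 0.04691941133496392
```

View pics/w1.png

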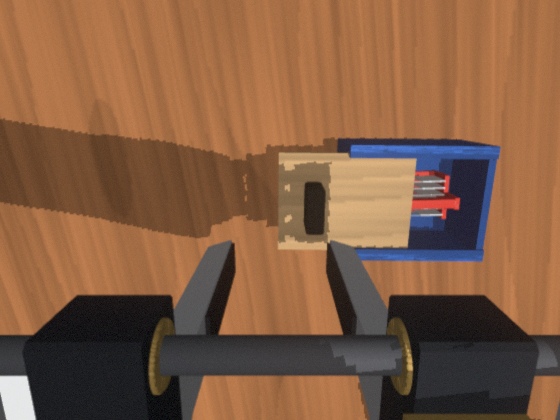

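The wrist view shows the bar at about (315,208), the lid running to column 415, and the red handle at (435,203).

Run:
```python
from h import *
w=np.load('w1.npz');P=(w['p'],w['R'])
im=cv2.imread('pics/w1.png')[:,:,::-1]
c,st,m=blob(im,'black',(285,165,340,245));print(c,st)
ys,xs=np.nonzero(m);r=cv2.minAreaRect(np.c_[xs,ys].astype(np.float32));bp=cv2.boxPoints(r)+[285,165];print(bp)
for q in bp: print(plane('wrist',q,.094,P).round(4),plane('wrist',q,.064,P).round(4))
for q in [(351,152),(497,152),(482,256)]:print('lip',plane('wrist',q,.07,P).round(4))
```

```text
[310.77077364 205.99713467] [ 20  18  18  51 349]
[[305. 183.]
 [322. 183.]
 [322. 233.]
 [305. 233.]]
[ 0.4508 -0.2648  0.094 ] [ 0.452  -0.2709  0.064 ]
[ 0.4631 -0.2665  0.094 ] [ 0.4657 -0.2728  0.064 ]
[ 0.4589 -0.3048  0.094 ] [ 0.461  -0.3154  0.064 ]
[ 0.4462 -0.303   0.094 ] [ 0.4468 -0.3135  0.064 ]
lip [ 0.4902 -0.2502  0.07  ]
lip [ 0.6027 -0.2658  0.07  ]
lip [ 0.5912 -0.3518  0.07  ]
```

Run:
```python
from h import *
c=plan((.455,-.2885,.12));c=plan((.455,-.2885,.087),n=2,cur=(c[0],c[1]))
```

```text
from [ 0.4346 -0.2771  0.1998] jaw -7.27 n 2
[-0.0175, 0.0434, 0.1596, 0.0, -0.0175, 0.0434, 0.1596, 0.0]
from [ 0.455  -0.2885  0.12  ] jaw -7.27 n 2
[0.0, 0.0, 0.066, 0.0, 0.0, 0.0, 0.066, 0.0]
```

move_arm --steps '[0, 0, 0, 0, 0, 0, 0, 0]'

```text
clock: 1.4
eef_pos: [0.4294, -0.2862, 0.1998]
eef_rot: [[0.145, 0.989, -0.001], [0.989, -0.145, -0.0], [-0.001, -0.001, -1.0]]
force: [-0.5, 0.5, 0.0]
opening: 0.047
```

Run:
```python
from h import *
s=manip.observe();w=(s['eef_pos'],s['eef_rot']);print(s['eef_pos'],s['qd'].round(2))
im=manip.snapshot('wrist');cv2.imwrite('pics/w2.png',im[:,:,::-1]);P=w;np.savez('w2.npz',p=w[0],R=w[1])
c,st,m=blob(im,'black',(285,165,345,245));print(c,st)
ys,xs=np.nonzero(m);r=cv2.minAreaRect(np.c_[xs,ys].astype(np.float32));bp=cv2.boxPoints(r)+[285,165];print(bp)
for q in bp: print(plane('wrist',q,.094,P).round(4),plane('wrist',q,.064,P).round(4))
s=manip.observe();print(s['eef_pos'])
c=plan((.455,-.2885,.12));c=plan((.455,-.2885,.087),n=2,cur=(c[0],c[1]))
```

```text
[ 0.42937173 -0.2862211   0.19984616] [ 1.2  -0.08  0.99 -0.1   0.06 -0.02 -0.  ]
[310.56877323 205.52416357] [ 21  16  18  49 269]
[[306. 229.]
 [306. 181.]
 [323. 181.]
 [323. 229.]]
[ 0.4461 -0.3022  0.094 ] [ 0.4468 -0.3123  0.064 ]
[ 0.4507 -0.2656  0.094 ] [ 0.4519 -0.2716  0.064 ]
[ 0.463  -0.2674  0.094 ] [ 0.4656 -0.2736  0.064 ]
[ 0.4588 -0.304   0.094 ] [ 0.461  -0.3143  0.064 ]
[ 0.42904786 -0.28681206  0.1998661 ]
from [ 0.429  -0.2868  0.1999] jaw -8.39 n 2
[0.0042, 0.0518, 0.1597, 0.0, 0.0042, 0.0518, 0.1597, 0.0]
from [ 0.455  -0.2885  0.12  ] jaw -8.39 n 2
[0.0, 0.0, 0.066, 0.0, 0.0, 0.0, 0.066, 0.0]
```

View pics/w2.png

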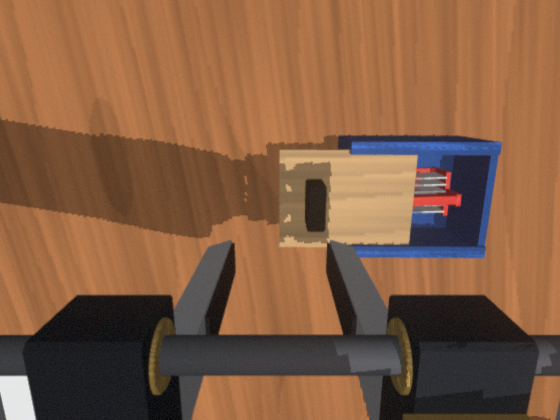

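Settled, and the bar is at (315,205), which gives a world position of about (0.455,-0.287). Next I descend and grip.

move_arm --steps '[0.004, 0.052, 0.16, 0, 0.004, 0.052, 0.16, 0, 0, 0, 0.066, 0, 0, 0, 0.066, 0, 0, 0, 0, 0, 0, 0, 0, 0]'

```text
clock: 2.05
eef_pos: [0.4553, -0.2884, 0.0871]
eef_rot: [[0.146, 0.989, -0.001], [0.989, -0.146, -0.0], [-0.0, -0.0, -1.0]]
force: [0.3, 0.2, 0.3]
opening: 0.0473
```

move_arm --steps '[0, 0, 0, 0, 0, 0, 0, 0, 0, 0, 0, 0, 0, 0, 0, 0]' --claw -1

```text
clock: 2.45
eef_pos: [0.4562, -0.2875, 0.0875]
eef_rot: [[0.143, 0.99, 0.001], [0.99, -0.143, -0.001], [-0.0, 0.001, -1.0]]
force: [-0.8, 0.0, 0.5]
opening: 0.0186
```

move_arm --steps '[0, 0, 0, 0, 0, 0, 0, 0, 0, -0.08, 0, 0, 0, -0.08, 0, 0, 0, -0.05, 0, 0, 0, 0, 0, 0]'

```text
clock: 3.05
eef_pos: [0.4023, -0.2794, 0.0873]
eef_rot: [[0.144, 0.99, -0.001], [0.99, -0.144, 0.0], [0.0, -0.001, -1.0]]
force: [-1.4, 1.4, 4.3]
opening: 0.0136
```

move_arm --steps '[0, -0.016, 0, 0, 0, -0.016, 0, 0, 0, 0, 0, 0]'

```text
clock: 3.35
eef_pos: [0.3978, -0.2787, 0.0873]
eef_rot: [[0.143, 0.99, 0.003], [0.99, -0.143, -0.001], [-0.0, 0.004, -1.0]]
force: [3.6, 1.1, 2.5]
opening: 0.0133
```

move_arm --steps '[0, -0.016, 0, 0, 0, 0, 0, 0]'

```text
clock: 3.55
eef_pos: [0.3977, -0.2787, 0.0873]
eef_rot: [[0.142, 0.99, 0.01], [0.99, -0.142, -0.002], [-0.001, 0.01, -1.0]]
force: [12.3, 0.4, -5.7]
opening: 0.0136
```

The end stop is reached: the force rose to 12 N with no more travel. I'll relax, release and go up.

move_arm --steps '[0, 0.028, 0, 0, 0, 0, 0, 0]'

```text
clock: 3.75
eef_pos: [0.4, -0.279, 0.0873]
eef_rot: [[0.143, 0.99, 0.001], [0.99, -0.143, -0.0], [-0.0, 0.001, -1.0]]
force: [1.6, 1.5, 7.3]
opening: 0.0137
```

move_arm --steps '[0, 0, 0, 0, 0, 0, 0, 0, 0, 0, 0, 0, 0, 0, -0.1, 0, 0, 0, -0.15, 0, 0, 0, -0.15, 0, 0, 0, 0, 0]' --claw 0

```text
clock: 4.45
eef_pos: [0.4011, -0.2806, 0.1908]
eef_rot: [[0.144, 0.99, 0.006], [0.99, -0.144, -0.004], [-0.004, 0.007, -1.0]]
force: [0.2, -0.0, -0.2]
opening: 0.0465
```

Run:
```python
from h import *
im=manip.snapshot('wrist');cv2.imwrite('pics/w3.png',im[:,:,::-1])
c=plan((.54,-.302,.19),81.8)
```

```text
from [ 0.3998 -0.28    0.1887] jaw -8.28 n 13
[-0.0005, 0.0437, -0.0004, -0.1155, -0.0058, 0.0433, -0.0004, -0.1155, -0.0109, 0.0423, -0.0004, -0.1155, -0.016, 0.0407, -0.0004, -0.1155, -0.0208, 0.0384, -0.0004, -0.1155, -0.0252, 0.0356, -0.0004, -0.1155, -0.0294, 0.0323, -0.0004, -0.1155, -0.033, 0.0286, -0.0004, -0.1155, -0.0362, 0.0244, -0.0004, -0.1155, -0.0389, 0.0198, -0.0004, -0.1155]
[-0.041, 0.015, -0.0004, -0.1155, -0.0425, 0.0099, -0.0004, -0.1155, -0.0434, 0.0047, -0.0004, -0.1155]
```

View pics/w3.png

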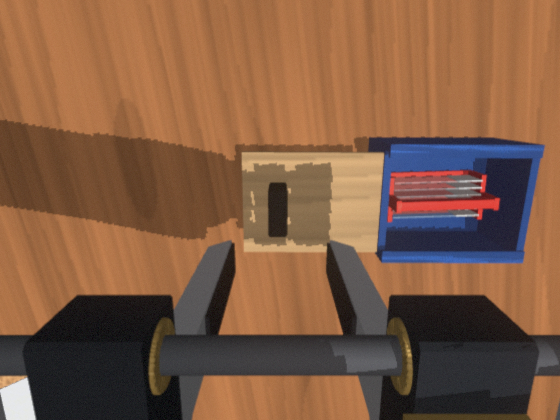

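The lid is fully out and the rack handle is visible at (445,203). I'm moving to a viewing pose turned for the rack.

Run:
```python
from h import *
c=plan((.60,-.311,.20),81.8,n=14)
```

```text
from [ 0.3998 -0.28    0.1887] jaw -8.28 n 14
[-0.0005, 0.0579, -0.0032, -0.1072, -0.007, 0.0575, -0.0032, -0.1072, -0.0134, 0.0563, -0.0032, -0.1072, -0.0196, 0.0545, -0.0032, -0.1072, -0.0256, 0.0519, -0.0032, -0.1072, -0.0313, 0.0487, -0.0032, -0.1072, -0.0365, 0.0449, -0.0032, -0.1072, -0.0413, 0.0405, -0.0032, -0.1072, -0.0456, 0.0356, -0.0032, -0.1072, -0.0493, 0.0303, -0.0032, -0.1072]
[-0.0524, 0.0246, -0.0032, -0.1072, -0.0548, 0.0186, -0.0032, -0.1072, -0.0566, 0.0123, -0.0032, -0.1072, -0.0576, 0.0059, -0.0032, -0.1072]
```

move_arm --steps '[0, 0.058, -0.003, -0.107, -0.007, 0.058, -0.003, -0.107, -0.013, 0.056, -0.003, -0.107, -0.02, 0.055, -0.003, -0.107, -0.026, 0.052, -0.003, -0.107, -0.031, 0.049, -0.003, -0.107, -0.037, 0.045, -0.003, -0.107, -0.041, 0.041, -0.003, -0.107, -0.046, 0.036, -0.003, -0.107, -0.049, 0.03, -0.003, -0.107]'

```text
clock: 5.5
eef_pos: [0.5418, -0.3008, 0.1923]
eef_rot: [[-0.831, 0.556, -0.003], [0.556, 0.831, 0.002], [0.004, -0.001, -1.0]]
force: [0.3, 0.4, 0.4]
opening: 0.0471
```

move_arm --steps '[-0.052, 0.025, -0.003, -0.107, -0.055, 0.019, -0.003, -0.107, -0.057, 0.012, -0.003, -0.107, -0.058, 0.006, -0.003, -0.107, 0, 0, 0, 0, 0, 0, 0, 0, 0, 0, 0, 0]'

```text
clock: 6.2
eef_pos: [0.5986, -0.3098, 0.1965]
eef_rot: [[-0.989, 0.147, -0.002], [0.147, 0.989, 0.0], [0.002, 0.0, -1.0]]
force: [0.6, 0.1, -0.4]
opening: 0.0469
```

Run:
```python
from h import *
s=manip.observe();print(s['clock'],s['eef_pos'],s['joint_pos'].round(1),s['qd'].round(1))
im=manip.snapshot('wrist');cv2.imwrite('pics/w4.png',im[:,:,::-1]);np.savez('w4.npz',p=s['eef_pos'],R=s['eef_rot'])
t=manip.snapshot('top');cv2.imwrite('pics/t4.png',t[:,:,::-1])
c=manip.snapshot('scene');cv2.imwrite('pics/s4.png',c[:,:,::-1])
```

```text
6.2 [ 0.59863222 -0.30981327  0.1965113 ] [ 45.9  44.2 -38.9  83.4  29.5  63.   82.8] [ 0.1 -0.6 -0.1 -0.3 -0.   0.1  0.5]
```

View pics/w4.png

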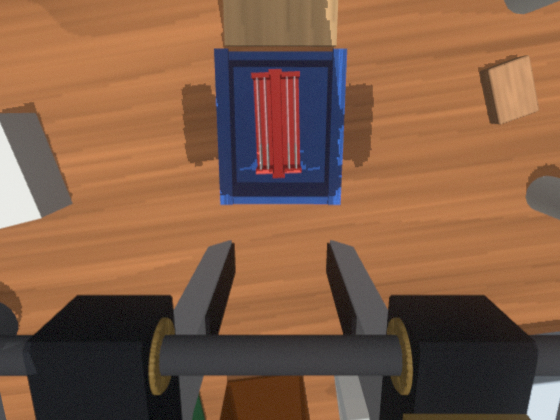

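The rack handle runs from (276,70) to (279,178) in the wrist view and nothing blocks it. Next I measure the ends and the height.

Run:
```python
from h import *
w=np.load('w4.npz');P=(w['p'],w['R'])
im=cv2.imread('pics/w4.png')[:,:,::-1]
hsv=cv2.cvtColor(im,cv2.COLOR_RGB2HSV);m=cv2.inRange(hsv,(0,150,110),(6,255,255))|cv2.inRange(hsv,(174,150,110),(180,255,255))
pts=[]
for r in range(82,168,6):
    xs=np.nonzero(m[r,264:290])[0]+264; 
    if len(xs):pts.append((xs.mean(),r,len(xs)))
pts=np.array(pts);print(pts[::4].round(1))
k=np.polyfit(pts[:,1],pts[:,0],1);ends=[(np.polyval(k,r),r) for r in(70,178)]
e=[plane('wrist',q,.057,P) for q in ends];print(np.round(e,4),np.mean(e,0).round(4),np.degrees(np.arctan2(*(e[1]-e[0])[1::-1])))
print(np.linalg.norm(e[1]-e[0]))
for n,q in dict(nL=(216,49),nR=(346,49),fL=(220,204),fR=(341,204)).items():print(n,plane('wrist',q,.07,P).round(4))
# height
T0=cv2.imread('pics/t4.png')[:,:,::-1];S0=cv2.imread('pics/s4.png')[:,:,::-1]
cv2.imwrite('pics/z4.png',np.hstack([cv2.resize(T0[180:262,365:425],(420,574),interpolation=2),cv2.resize(S0[120:210,125:189],(373,574),interpolation=2)])[:,:,::-1])
```

```text
[[276.3  82.   21. ]
 [276.6 106.   20. ]
 [276.4 130.   20. ]
 [276.2 154.   20. ]]
[[ 0.4962 -0.2966  0.057 ]
 [ 0.5788 -0.309   0.057 ]] [ 0.5375 -0.3028  0.057 ] -8.539645801074132
0.083513728770508
nL [ 0.477  -0.3379  0.07  ]
nR [ 0.4905 -0.2452  0.07  ]
fL [ 0.5907 -0.3564  0.07  ]
fR [ 0.6047 -0.2607  0.07  ]
```

View pics/z4.png

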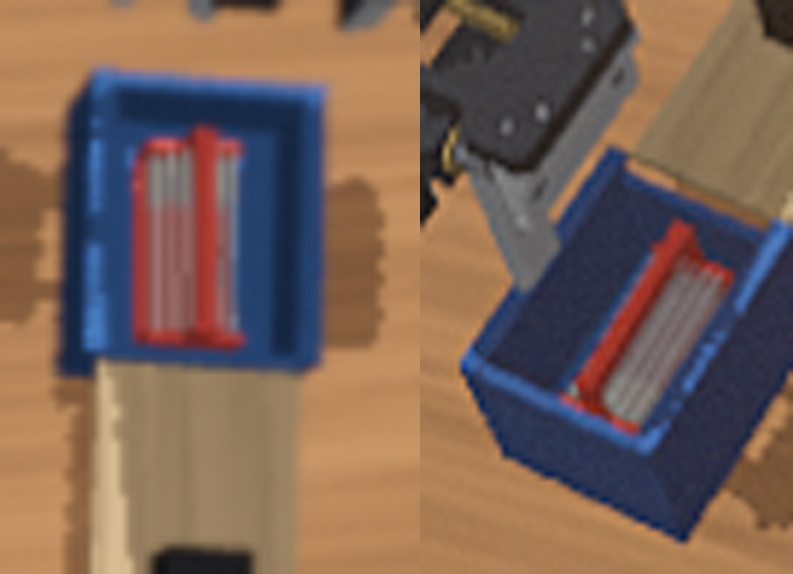

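Run:
```python
from h import *
w=np.load('w4.npz');P=(w['p'],w['R'])
im=cv2.imread('pics/w4.png')
cv2.imwrite('pics/z5.png',cv2.resize(im[60:190,240:320],None,fx=4.5,fy=4.5,interpolation=2))
hsv=cv2.cvtColor(im,cv2.COLOR_BGR2HSV)
for r in (90,120,150):print(r,[(c,int(im[r,c,2]),int(im[r,c,1])) for c in range(268,288)])
top=(205/7+364.57,128/7+179.57);
for a in (178,180):print(tri([ray('wrist',(279,a),P),ray('top',top)]),tri([ray('top',top),ray('scene',((580-420)/5.83+124.6,395/6.38+119.6))]))
```

```text
90 [(268, 165, 56), (269, 154, 46), (270, 143, 49), (271, 152, 49), (272, 161, 53), (273, 163, 53), (274, 161, 52), (275, 166, 57), (276, 163, 51), (277, 163, 53), (278, 162, 51), (279, 161, 51), (280, 151, 46), (281, 161, 50), (282, 165, 55), (283, 163, 52), (284, 160, 53), (285, 160, 64), (286, 165, 101), (287, 190, 132)]
120 [(268, 156, 54), (269, 160, 50), (270, 157, 50), (271, 150, 49), (272, 147, 43), (273, 161, 52), (274, 159, 49), (275, 157, 48), (276, 161, 53), (277, 162, 52), (278, 161, 53), (279, 162, 53), (280, 159, 51), (281, 151, 46), (282, 164, 54), (283, 162, 53), (284, 160, 46), (285, 162, 56), (286, 164, 74), (287, 170, 115)]
150 [(268, 118, 92), (269, 146, 61), (270, 156, 49), (271, 157, 47), (272, 153, 46), (273, 148, 48), (274, 157, 48), (275, 158, 50), (276, 161, 52), (277, 158, 47), (278, 157, 48), (279, 158, 46), (280, 160, 51), (281, 155, 47), (282, 148, 46), (283, 156, 48), (284, 161, 53), (285, 159, 47), (286, 162, 56), (287, 154, 81)]
(array([ 0.57748529, -0.30681953,  0.0659341 ]), np.float64(3.914091191394218e-05)) (array([ 0.58102162, -0.31132481,  0.05106872]), np.float64(0.0008286621828723546))
(array([ 0.57864784, -0.30720619,  0.06411549]), np.float64(0.000725410978162449)) (array([ 0.58102162, -0.31132481,  0.05106872]), np.float64(0.0008286621828723546))
```

View pics/z5.png

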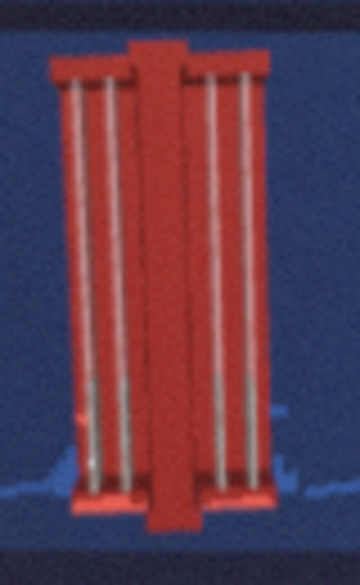

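Run:
```python
from h import *
w=np.load('w4.npz');P=(w['p'],w['R'])
f=lambda u,v:(u/4.5+239.6,v/4.5+59.6)
a=plane('wrist',f(157,42),.057,P);b=plane('wrist',f(175,530),.057,P);c=(a+b)/2
yaw=np.degrees(np.arctan2(*(b-a)[1::-1]));print(a,b,c,yaw)
x=np.array([c[0],c[1],.09])
print(manip.observe()['eef_pos'])
k=plan(x,yaw+90);plan((x[0],x[1],.056),cur=k,n=2)
```

```text
[ 0.49516412 -0.29821766  0.057     ] [ 0.57847094 -0.30742916  0.057     ] [ 0.53681753 -0.30282341  0.057     ] -6.309747718542671
[ 0.59925944 -0.31004986  0.19746418]
from [ 0.5993 -0.31    0.1975] jaw 81.58 n 3
[0.0838, -0.0027, 0.1433, -0.0117, 0.0838, -0.0016, 0.1433, -0.0117, 0.0838, -0.0006, 0.1433, -0.0117]
from [ 0.5368 -0.3028  0.09  ] jaw 83.69 n 2
[0.0, 0.0, 0.068, 0.0, 0.0, 0.0, 0.068, 0.0]
```

move_arm --steps '[0.084, -0.003, 0.143, -0.012, 0.084, -0.002, 0.143, -0.012, 0.084, 0, 0.143, -0.012, 0, 0, 0, 0, 0, 0, 0, 0]' --claw -0.45

```text
clock: 6.85
eef_pos: [0.5382, -0.3031, 0.0911]
eef_rot: [[-0.994, 0.109, 0.001], [0.109, 0.994, -0.0], [-0.001, -0.0, -1.0]]
force: [0.1, -0.2, -0.0]
opening: 0.026
```

Run:
```python
from h import *
s=manip.observe();print(s['eef_pos'],s['opening'])
im=manip.snapshot('wrist');cv2.imwrite('pics/w6.png',im[:,:,::-1])
plan((.5368,-.3028,.056),83.7,n=2)
```

```text
[ 0.53821994 -0.30308544  0.09110609] 0.025965682509264426
from [ 0.5399 -0.3031  0.0922] jaw 83.77 n 2
[0.0062, -0.0001, 0.0724, 0.0006, 0.0062, -0.0001, 0.0724, 0.0006]
```

View pics/w6.png

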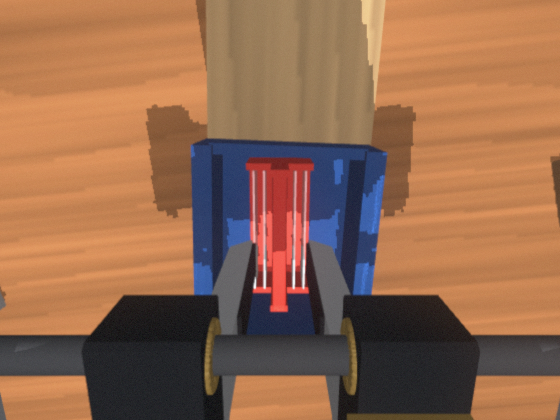

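The handle (280,240) is centred between the fingers, so I descend and grip.

move_arm --steps '[0.006, 0, 0.072, 0, 0.006, 0, 0.07, 0, 0, 0, 0, 0, 0, 0, 0, 0]'

```text
clock: 7.3
eef_pos: [0.5366, -0.3026, 0.0565]
eef_rot: [[-0.994, 0.108, 0.003], [0.108, 0.994, -0.001], [-0.003, -0.001, -1.0]]
force: [-0.1, -0.7, 0.8]
opening: 0.0253
```

move_arm --steps '[0, 0, 0, 0, 0, 0, 0, 0, 0, 0, 0, 0, 0, 0, 0, 0, 0, 0, 0, 0]' --claw -1

```text
clock: 7.8
eef_pos: [0.535, -0.303, 0.0555]
eef_rot: [[-0.994, 0.108, 0.001], [0.108, 0.994, -0.001], [-0.002, -0.001, -1.0]]
force: [0.9, -1.5, 5.0]
opening: 0.0078
```

move_arm --steps '[0, 0, -0.04, 0, 0, 0, -0.06, 0, 0, 0, -0.08, 0, 0, 0, -0.1, 0, 0, 0, -0.1, 0, 0, 0, -0.1, 0, 0, 0, -0.08, 0, 0, 0, 0, 0, 0, 0, 0, 0]'

```text
clock: 8.7
eef_pos: [0.534, -0.3024, 0.1949]
eef_rot: [[-0.994, 0.108, -0.0], [0.108, 0.994, -0.0], [-0.0, -0.0, -1.0]]
force: [-1.0, -0.1, -1.5]
opening: 0.0077
```

Run:
```python
from h import *
s=manip.observe();print(s['eef_pos'],s['opening'],s['force'])
im=manip.snapshot('wrist');cv2.imwrite('pics/w7.png',im[:,:,::-1])
```

```text
[ 0.5340015  -0.30241202  0.19490305] 0.007719738000714426 [-1.02898496 -0.08876269 -1.49333876]
```

View pics/w7.png

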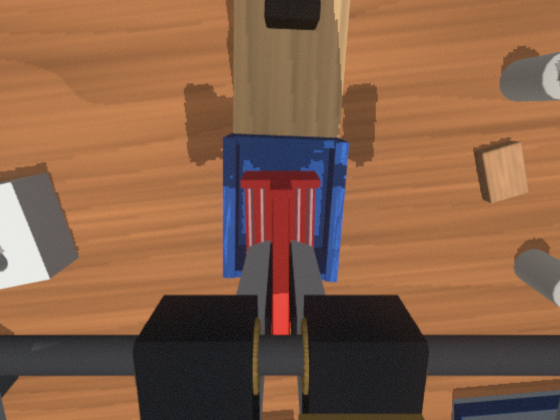

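The rack is held level. I'm carrying it over to a view pose beyond the bay.

Run:
```python
from h import *
c=plan((.56,.0,.21),84.8,n=8);c=plan((.65,.31,.21),84.8,cur=c,n=9)
```

```text
from [ 0.5335 -0.3023  0.194 ] jaw 83.8 n 8
[0.0031, 0.1517, -0.008, -0.0021, 0.0028, 0.1517, -0.008, -0.0021, 0.0025, 0.1517, -0.008, -0.0021, 0.0022, 0.1517, -0.008, -0.0021, 0.0018, 0.1517, -0.008, -0.0021, 0.0015, 0.1517, -0.008, -0.0021, 0.0012, 0.1517, -0.008, -0.0021, 0.0008, 0.1517, -0.008, -0.0021]
from [0.56 0.   0.21] jaw 84.8 n 9
[-0.0273, 0.1408, 0.0, -0.0, -0.0273, 0.1408, 0.0, -0.0, -0.0273, 0.1408, 0.0, -0.0, -0.0273, 0.1408, 0.0, -0.0, -0.0273, 0.1408, 0.0, -0.0, -0.0273, 0.1408, 0.0, -0.0, -0.0273, 0.1408, 0.0, -0.0, -0.0273, 0.1408, 0.0, -0.0, -0.0273, 0.1408, 0.0, -0.0]
```

move_arm --steps '[0.003, 0.05, -0.008, -0.002, 0.003, 0.1, -0.008, -0.002, 0.003, 0.14, -0.008, -0.002, 0.002, 0.15, -0.008, -0.002, 0.002, 0.15, -0.008, -0.002, 0.002, 0.15, -0.008, -0.002, 0.001, 0.15, -0.008, -0.002, 0.001, 0.15, -0.008, -0.002, 0, 0.15, 0, 0, -0.027, 0.14, 0, 0]'

```text
clock: 9.75
eef_pos: [0.5676, 0.0311, 0.2101]
eef_rot: [[-0.996, 0.089, -0.003], [0.089, 0.996, 0.0], [0.003, 0.0, -1.0]]
force: [0.3, -0.2, -0.8]
opening: 0.0073
```

move_arm --steps '[-0.027, 0.14, 0, 0, -0.027, 0.14, 0, 0, -0.027, 0.14, 0, 0, -0.027, 0.14, 0, 0, -0.027, 0.14, 0, 0, -0.027, 0.14, 0, 0, -0.027, 0.14, 0, 0, -0.027, 0.09, 0, 0, -0.02, 0.05, 0, 0, -0.01, 0.02, 0, 0]'

```text
clock: 10.75
eef_pos: [0.655, 0.3094, 0.2092]
eef_rot: [[-0.996, 0.088, -0.003], [0.088, 0.996, 0.001], [0.003, 0.0, -1.0]]
force: [0.5, 0.7, -0.7]
opening: 0.0078
```

move_arm --steps '[0, 0, 0, 0, 0, 0, 0, 0, 0, 0, 0, 0]'

```text
clock: 11.05
eef_pos: [0.6566, 0.3051, 0.2106]
eef_rot: [[-0.996, 0.092, -0.0], [0.092, 0.996, -0.001], [0.0, -0.001, -1.0]]
force: [0.8, 0.7, -2.0]
opening: 0.0077
```

Run:
```python
from h import *
s=manip.observe();print(s['clock'],s['eef_pos'],s['opening'],s['joint_pos'].round(1))
im=manip.snapshot('wrist');cv2.imwrite('pics/w8.png',im[:,:,::-1]);np.savez('w8.npz',p=s['eef_pos'],R=s['eef_rot'])
```

```text
11.05 [0.65662802 0.30512449 0.21062491] 0.007727911379210404 [ -9.   47.5 -37.7  73.   28.9  69.   36.8]
```

View pics/w8.png

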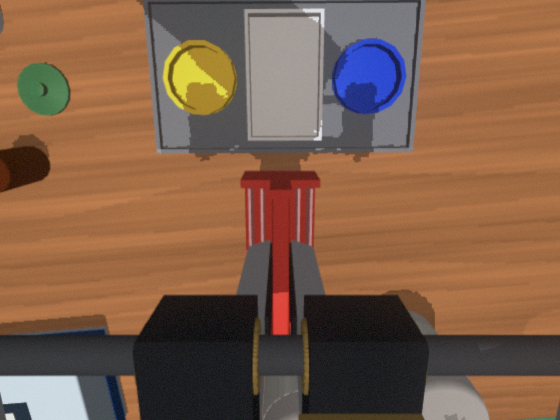

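The bay's rim corners are at (244,9), (324,9), (322,141) and (248,141), with yellow nest (200,78) and blue nest (370,76).

Run:
```python
from h import *
w=np.load('w8.npz');P=(w['p'],w['R'])
c=[plane('wrist',q,.024,P) for q in [(244.5,9),(324,9),(322,141),(248,141)]];print(np.round(c,4),np.mean(c,0),np.degrees(np.arctan2(*(c[3]-c[0])[1::-1])),np.degrees(np.arctan2(*(c[2]-c[1])[1::-1])))
im=cv2.imread('pics/w8.png')[:,:,::-1]
T=cv2.imread('pics/t4.png')[:,:,::-1]
for k,r,z in(('yellow',(150,30,245,125),0),('blue',(325,30,420,125),0)):
    hsv=cv2.cvtColor(im[r[1]:r[3],r[0]:r[2]],cv2.COLOR_RGB2HSV)
    m=cv2.inRange(hsv,*map(np.array,{'yellow':((20,120,60),(35,255,255)),'blue':((105,120,40),(130,255,255))}[k]))
    cn=max(cv2.findContours(m,0,1)[0],key=cv2.contourArea);e=cv2.fitEllipse(cv2.convexHull(cn));uv=np.array(e[0])+r[:2]
    print(k,uv,e[1],plane('wrist',uv,.024,P).round(4),plane('wrist',uv,.02,P).round(4))
print(manip.observe()['eef_pos'])
```

```text
[[0.4986 0.2897 0.024 ]
 [0.5046 0.3569 0.024 ]
 [0.6149 0.3484 0.024 ]
 [0.6087 0.2803 0.024 ]] [0.55669482 0.31880175 0.024     ] -4.910414480296363 -4.395428705197934
yellow [199.51530457  77.04117966] (71.37580871582031, 77.72415924072266) [0.5492 0.2438 0.024 ] [0.5488 0.243  0.02  ]
blue [368.6906929  75.9157753] (71.20486450195312, 78.01396942138672) [0.5618 0.393  0.024 ] [0.5616 0.3939 0.02  ]
[0.65673279 0.30517459 0.21078366]
```

Run:
```python
from h import *
c=plan((.555,.3177,.14),84.9,n=4);c=plan((.555,.3177,.08),84.9,cur=c,n=3)
```

```text
from [0.6567 0.3052 0.2108] jaw 84.69 n 4
[0.1025, 0.0031, 0.0708, -0.0009, 0.1025, 0.0032, 0.0708, -0.0009, 0.1024, 0.0032, 0.0708, -0.0009, 0.1024, 0.0033, 0.0708, -0.0009]
from [0.555  0.3177 0.14  ] jaw 84.9 n 3
[0.0, 0.0, 0.08, -0.0, 0.0, 0.0, 0.08, -0.0, 0.0, 0.0, 0.08, -0.0]
```

move_arm --steps '[0.082, 0.003, 0.05, -0.001, 0.102, 0.003, 0.07, -0.001, 0.102, 0.003, 0.07, -0.001, 0.082, 0.003, 0.07, 0, 0.04, 0.001, 0.023, 0, 0, 0, 0.06, 0, 0, 0, 0.06, 0, 0, 0, 0.06, 0, 0, 0, 0, 0, 0, 0, 0, 0]'

```text
clock: 12.1
eef_pos: [0.5557, 0.3187, 0.0943]
eef_rot: [[-0.996, 0.089, -0.001], [0.089, 0.996, -0.0], [0.001, -0.0, -1.0]]
force: [-0.5, -0.7, -1.0]
opening: 0.0079
```

Run:
```python
from h import *
s=manip.observe();print(s['clock'],s['eef_pos'],s['opening'])
im=manip.snapshot('wrist');cv2.imwrite('pics/w9.png',im[:,:,::-1])
c=plan((.555,.3177,.060),84.9,n=3)
im=manip.snapshot('scene');cv2.imwrite('pics/s9.png',cv2.resize(im[190:300,330:480],None,fx=4,fy=4,interpolation=2)[:,:,::-1])
c=plan((.555,.3177,.060),84.9,n=3)
```

```text
12.1 [0.55574527 0.31865848 0.0943284 ] 0.007858735113115843
from [0.5559 0.3191 0.095 ] jaw 84.91 n 3
[0.0011, -0.0019, 0.0467, 0.0, 0.0011, -0.0019, 0.0467, 0.0, 0.0011, -0.0019, 0.0467, 0.0]
from [0.556  0.3192 0.0954] jaw 84.92 n 3
[0.0011, -0.0021, 0.0472, 0.0001, 0.0011, -0.0021, 0.0472, 0.0001, 0.0011, -0.0021, 0.0472, 0.0001]
```

View pics/w9.png

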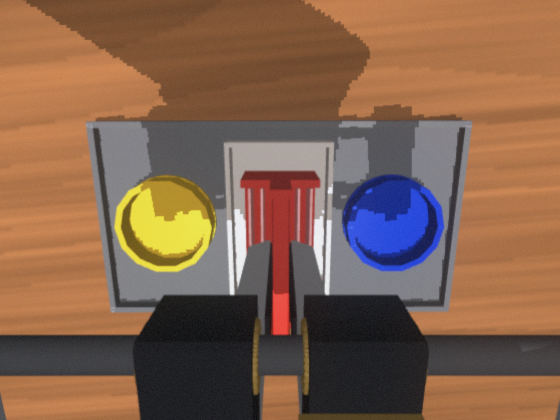

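View pics/s9.png

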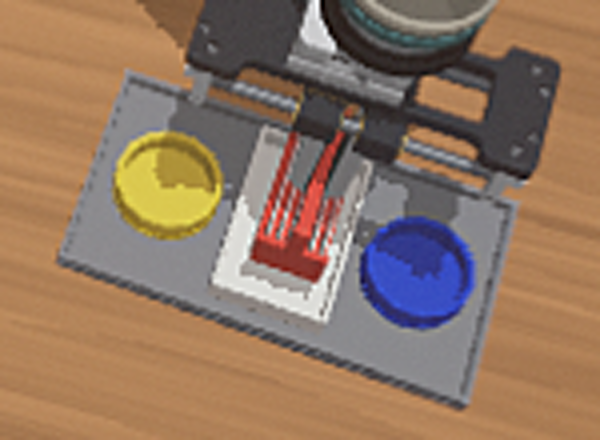

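The rack sits centred over the bay (bay columns 225–333, rack 241–320), so I lower it.

move_arm --steps '[0.001, -0.002, 0.047, 0, 0.001, -0.002, 0.047, 0, 0.001, -0.001, 0.03, 0, 0, 0, 0.014, 0, 0, 0, 0, 0, 0, 0, 0, 0]'

```text
clock: 12.8
eef_pos: [0.5546, 0.3179, 0.0606]
eef_rot: [[-0.996, 0.088, 0.0], [0.088, 0.996, 0.0], [-0.0, 0.0, -1.0]]
force: [-1.3, -0.2, -1.3]
opening: 0.0077
```

move_arm --steps '[0, 0, 0.008, 0, 0, 0, 0, 0, 0, 0, 0, 0]'

```text
clock: 13.1
eef_pos: [0.5547, 0.3177, 0.0587]
eef_rot: [[-0.996, 0.088, 0.0], [0.088, 0.996, 0.0], [-0.0, 0.0, -1.0]]
force: [-0.3, 0.2, -1.5]
opening: 0.0079
```

move_arm --steps '[0, 0, 0.006, 0, 0, 0, 0, 0]'

```text
clock: 13.3
eef_pos: [0.5547, 0.3175, 0.0585]
eef_rot: [[-0.996, 0.089, 0.001], [0.089, 0.996, -0.001], [-0.001, -0.001, -1.0]]
force: [-1.9, -1.6, 8.0]
opening: 0.0075
```

Contact shows as +8 N at z = 0.0585. I open only partway, then rise.

move_arm --steps '[0, 0, 0, 0, 0, 0, 0, 0, 0, 0, 0, 0, 0, 0, -0.06, 0, 0, 0, -0.12, 0, 0, 0, -0.16, 0, 0, 0, -0.16, 0, 0, 0, 0, 0, 0, 0, 0, 0]' --claw -0.5

```text
clock: 14.2
eef_pos: [0.5551, 0.318, 0.1837]
eef_rot: [[-0.996, 0.088, 0.002], [0.088, 0.996, 0.001], [-0.002, 0.001, -1.0]]
force: [-0.5, -0.7, -0.8]
opening: 0.0235
```

Run:
```python
from h import *
s=manip.observe();print(s['clock'],s['eef_pos'],s['opening'],s['force'])
im=manip.snapshot('wrist');cv2.imwrite('pics/w10.png',im[:,:,::-1])
im=manip.snapshot('scene');cv2.imwrite('pics/s10.png',im[:,:,::-1])
```

```text
14.2 [0.55507448 0.31796853 0.18369691] 0.0234647101270153 [-0.48534801 -0.70725942 -0.84005855]
```

View pics/w10.png

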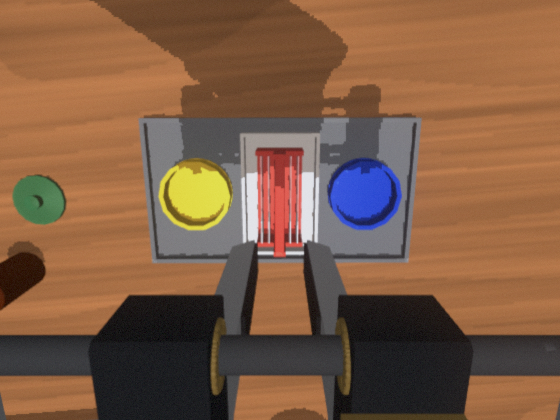

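View pics/s10.png

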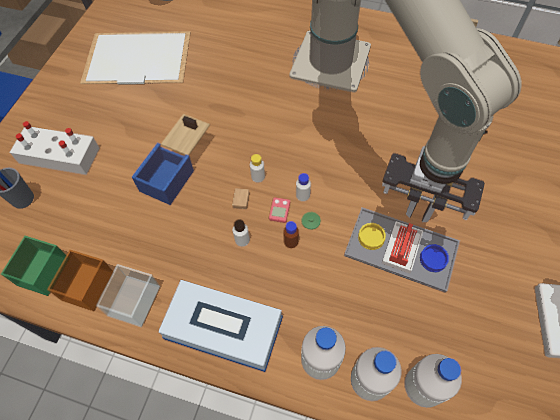

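The rack stands in the bay at wrist (280,200). Next is the blue bottle. I'll go to a view pose beyond it.

Run:
```python
from h import *
c=plan((.56,.045,.2),85,n=8)
```

```text
from [0.5541 0.3169 0.1813] jaw 84.93 n 8
[-0.015, -0.1352, -0.0094, -0.0001, -0.0149, -0.1352, -0.0094, -0.0001, -0.0149, -0.1352, -0.0094, -0.0001, -0.0149, -0.1352, -0.0094, -0.0001, -0.0149, -0.1352, -0.0094, -0.0001, -0.0149, -0.1352, -0.0094, -0.0001, -0.0148, -0.1352, -0.0094, -0.0001, -0.0148, -0.1352, -0.0094, -0.0001]
```

move_arm --steps '[-0.015, -0.135, -0.01, 0, -0.015, -0.135, -0.01, 0, -0.015, -0.135, -0.01, 0, -0.015, -0.135, -0.01, 0, -0.015, -0.135, -0.01, 0, -0.015, -0.135, -0.01, 0, -0.015, -0.135, -0.01, 0, -0.015, -0.135, -0.01, 0, 0, 0, 0, 0, 0, 0, 0, 0]' --claw 0.3

```text
clock: 15.3
eef_pos: [0.5599, 0.0452, 0.2008]
eef_rot: [[-0.996, 0.09, -0.002], [0.09, 0.996, 0.0], [0.002, 0.0, -1.0]]
force: [0.0, 0.5, 0.1]
opening: 0.0608
```

move_arm --steps '[0, 0, 0, 0, 0, 0, 0, 0]'

```text
clock: 15.5
eef_pos: [0.5602, 0.0478, 0.2017]
eef_rot: [[-0.996, 0.086, -0.001], [0.086, 0.996, 0.001], [0.001, 0.001, -1.0]]
force: [-0.3, -0.3, -0.0]
opening: 0.0612
```

Run:
```python
from h import *
s=manip.observe();print(s['clock'],s['eef_pos'],s['opening'],s['qd'].round(1))
im=manip.snapshot('wrist');cv2.imwrite('pics/w11.png',im[:,:,::-1]);np.savez('w11.npz',p=s['eef_pos'],R=s['eef_rot'])
```

```text
15.5 [0.56020393 0.04776022 0.20165785] 0.06118484088357006 [-0.1 -0.1  0.1 -0.2  0.   0.2  0.1]
```

View pics/w11.png

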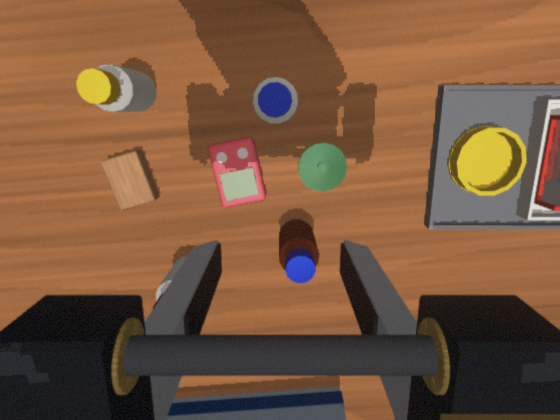

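Blue cap of the white bottle is at (274,99), the yellow cap at (95,86), amber at (300,268), and the black-capped one is partly hidden at (175,290).

Run:
```python
from h import *
w=np.load('w11.npz');P=(w['p'],w['R'])
im=cv2.imread('pics/w11.png')[:,:,::-1];S=cv2.imread('pics/scene0.png')[:,:,::-1]
for k,r,rs in(('blue',(245,70,305,130),(290,168,318,190)),('yellow',(70,60,120,110),(245,148,270,168))):
    A=blob(im,k,r);uv=A[0];B=blob(S,k,rs)
    print(k,uv.round(1),A[1],plane('wrist',uv,.085,P).round(4),plane('wrist',uv,.08,P).round(4),tri([ray('wrist',uv,P),ray('scene',B[0])]))
```

```text
blue [274.5  99.4] [ 13  13  34  34 879] [0.4792 0.0514 0.085 ] [0.4791 0.0513 0.08  ] (array([0.47929991, 0.04999795, 0.07499104]), np.float64(0.0013137892135098065))
yellow [93.8 85.8] [  6   8  36  36 993] [ 0.4594 -0.0759  0.085 ] [ 0.4589 -0.0783  0.08  ] (array([ 0.45858305, -0.07996681,  0.07585204]), np.float64(0.00022295111288701464))
```

Run:
```python
from h import *
c=plan((.479,.0505,.15),85,n=3);c=plan((.479,.0505,.048),85,cur=c,n=3)
```

```text
from [0.5603 0.0476 0.2018] jaw 85.08 n 3
[0.1083, -0.0055, 0.0691, 0.0004, 0.1083, -0.0055, 0.0691, 0.0004, 0.1083, -0.0056, 0.0691, 0.0004]
from [0.479  0.0505 0.15  ] jaw 85.0 n 3
[0.0, 0.0, 0.136, -0.0, 0.0, 0.0, 0.136, -0.0, 0.0, 0.0, 0.136, -0.0]
```

move_arm --steps '[0.108, -0.005, 0.069, 0, 0.108, -0.006, 0.069, 0, 0.108, -0.006, 0.069, 0, 0, 0, 0, 0, 0, 0, 0, 0]'

```text
clock: 16.05
eef_pos: [0.4796, 0.0498, 0.1503]
eef_rot: [[-0.996, 0.086, 0.0], [0.086, 0.996, 0.0], [-0.0, 0.0, -1.0]]
force: [1.2, 0.7, -0.1]
opening: 0.0608
```

Run:
```python
from h import *
im=manip.snapshot('wrist');cv2.imwrite('pics/w12.png',im[:,:,::-1])
c=plan((.479,.0505,.048),85,n=3)
```

```text
from [0.4807 0.0498 0.1507] jaw 84.99 n 3
[0.0024, 0.0007, 0.137, -0.0, 0.0024, 0.0007, 0.137, -0.0, 0.0024, 0.0007, 0.137, -0.0]
```

View pics/w12.png

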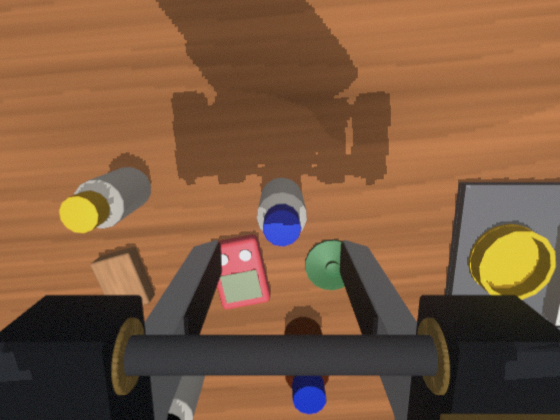

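The bottle (282,225) is centred between the fingers.

move_arm --steps '[0.002, 0, 0.137, 0, 0.002, 0, 0.137, 0, 0.002, 0, 0.1, 0, 0, 0, 0.036, 0, 0, 0, 0, 0, 0, 0, 0, 0]'

```text
clock: 16.7
eef_pos: [0.4793, 0.0496, 0.0486]
eef_rot: [[-0.996, 0.088, 0.002], [0.088, 0.996, 0.001], [-0.002, 0.001, -1.0]]
force: [0.3, 0.0, 0.6]
opening: 0.061
```

move_arm --steps '[0, 0, 0, 0, 0, 0, 0, 0, 0, 0, 0, 0, 0, 0, 0, 0, 0, 0, 0, 0]' --claw -1

```text
clock: 17.2
eef_pos: [0.4785, 0.0492, 0.0482]
eef_rot: [[-0.996, 0.088, 0.001], [0.088, 0.996, 0.0], [-0.001, 0.0, -1.0]]
force: [0.1, -0.3, 5.2]
opening: 0.0356
```

Run:
```python
from h import *
c=plan((.479,.05,.17),85,n=4);c=plan((.5625,.3928,.17),85,cur=c,n=9);
```

```text
from [0.4785 0.0492 0.0482] jaw 84.94 n 4
[-0.0004, 0.0008, -0.1218, -0.0003, -0.0004, 0.0008, -0.1218, -0.0003, -0.0004, 0.0008, -0.1218, -0.0003, -0.0004, 0.0008, -0.1218, -0.0003]
from [0.479 0.05  0.17 ] jaw 85.0 n 9
[-0.0237, 0.155, 0.0, -0.0, -0.0237, 0.155, 0.0, -0.0, -0.0237, 0.155, 0.0, -0.0, -0.0237, 0.155, 0.0, -0.0, -0.0237, 0.155, 0.0, -0.0, -0.0237, 0.155, 0.0, -0.0, -0.0237, 0.155, 0.0, -0.0, -0.0237, 0.155, 0.0, -0.0, -0.0237, 0.155, 0.0, -0.0]
```

move_arm --steps '[0, 0, -0.06, 0, 0, 0, -0.1, 0, 0, 0, -0.13, 0, 0, 0, -0.13, 0, 0, 0.05, -0.07, 0, -0.024, 0.1, 0, 0, -0.024, 0.15, 0, 0, -0.024, 0.155, 0, 0, -0.024, 0.155, 0, 0, -0.024, 0.155, 0, 0]'

```text
clock: 18.2
eef_pos: [0.5247, 0.2379, 0.1699]
eef_rot: [[-0.996, 0.088, -0.001], [0.088, 0.996, -0.001], [0.001, -0.001, -1.0]]
force: [-0.1, -0.4, -0.9]
opening: 0.0353
```

move_arm --steps '[-0.024, 0.155, 0, 0, -0.024, 0.155, 0, 0, -0.024, 0.155, 0, 0, -0.024, 0.155, 0, 0, -0.02, 0.12, 0, 0, 0, 0.04, 0, 0, 0, 0, 0, 0, 0, 0, 0, 0, 0, 0, 0, 0]'

```text
clock: 19.1
eef_pos: [0.5714, 0.4262, 0.1701]
eef_rot: [[-0.996, 0.09, 0.0], [0.09, 0.996, -0.002], [-0.0, -0.002, -1.0]]
force: [0.2, -0.7, -0.5]
opening: 0.0354
```

Run:
```python
from h import *
s=manip.observe();print(s['clock'],s['eef_pos'],s['opening'])
im=manip.snapshot('wrist');cv2.imwrite('pics/w13.png',im[:,:,::-1])
c=plan((.5625,.3928,.08),85,n=4)
```

```text
19.1 [0.57143493 0.42616301 0.17012536] 0.0354454281089861
from [0.5715 0.4264 0.1703] jaw 84.83 n 4
[0.006, -0.0343, 0.0903, -0.0007, 0.006, -0.0343, 0.0903, -0.0007, 0.006, -0.0343, 0.0903, -0.0007, 0.0061, -0.0343, 0.0903, -0.0007]
```

View pics/w13.png

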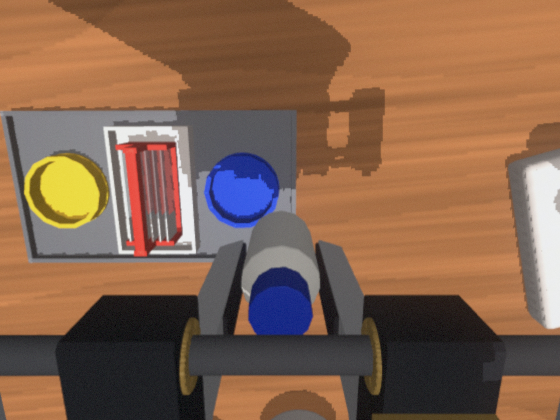

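The bottle is held upright at (281,270). The nest is at (242,190), about 33 mm short of the tool in y because I overshot, so I correct before descending.

move_arm --steps '[0.012, -0.068, 0, 0, 0.012, -0.069, 0, 0, 0, 0, 0.09, 0, 0, 0, 0.09, 0, 0, 0, 0.09, 0, 0, 0, 0, 0, 0, 0, 0, 0, 0, 0, 0, 0]'

```text
clock: 19.95
eef_pos: [0.5627, 0.3954, 0.1044]
eef_rot: [[-0.996, 0.089, 0.002], [0.089, 0.996, 0.002], [-0.002, 0.002, -1.0]]
force: [0.4, 0.8, -1.4]
opening: 0.0351
```

Run:
```python
from h import *
s=manip.observe();print(s['clock'],s['eef_pos'],s['opening'])
im=manip.snapshot('wrist');cv2.imwrite('pics/w14.png',im[:,:,::-1])
im=manip.snapshot('scene');cv2.imwrite('pics/s14.png',cv2.resize(im[190:300,330:480],None,fx=4,fy=4,interpolation=2)[:,:,::-1])
c=plan((.5625,.3928,.059),85,n=3)
```

```text
19.95 [0.56270588 0.39543858 0.10436355] 0.03513363694375969
from [0.5626 0.3956 0.1043] jaw 84.92 n 3
[-0.0002, -0.0037, 0.0604, -0.0004, -0.0002, -0.0037, 0.0604, -0.0004, -0.0002, -0.0037, 0.0604, -0.0004]
```

View pics/w14.png

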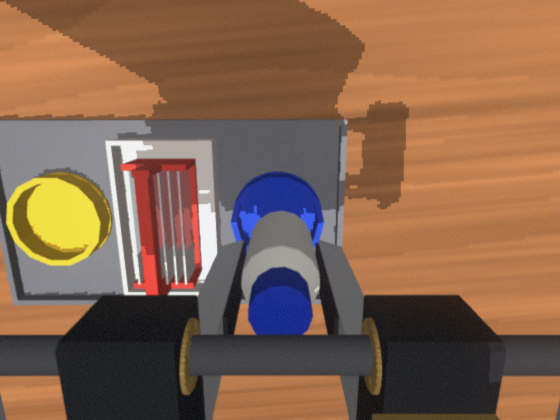

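View pics/s14.png

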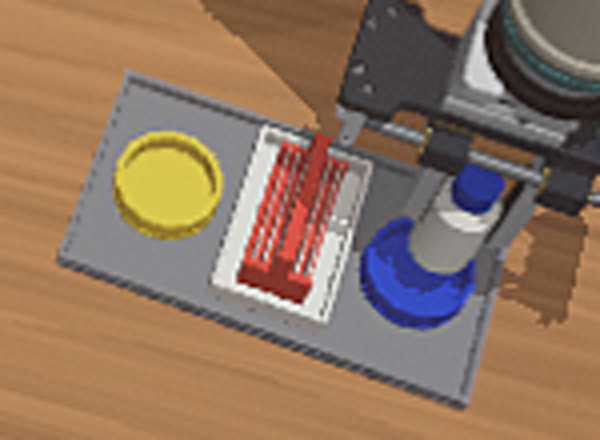

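The nest (277,217) lines up with the bottle to within a few mm. Lowering.

move_arm --steps '[0, -0.005, 0.06, 0, 0, -0.005, 0.06, 0, 0, 0, 0.04, 0, 0, 0, 0.014, 0, 0, 0, 0, 0, 0, 0, 0, 0]'

```text
clock: 20.65
eef_pos: [0.5617, 0.3929, 0.059]
eef_rot: [[-0.996, 0.088, -0.0], [0.088, 0.996, 0.0], [0.0, 0.0, -1.0]]
force: [0.2, 0.5, -1.1]
opening: 0.0351
```

move_arm --steps '[0, 0, 0.008, 0, 0, 0, 0, 0]'

```text
clock: 20.85
eef_pos: [0.5619, 0.3929, 0.0574]
eef_rot: [[-0.996, 0.088, 0.001], [0.088, 0.996, 0.001], [-0.0, 0.001, -1.0]]
force: [-0.6, 0.1, -0.4]
opening: 0.0353
```

move_arm --steps '[0, 0, 0.006, 0, 0, 0, 0, 0]'

```text
clock: 21.05
eef_pos: [0.5619, 0.393, 0.0573]
eef_rot: [[-0.996, 0.088, 0.001], [0.088, 0.996, 0.0], [-0.001, 0.001, -1.0]]
force: [-0.8, -1.2, 7.8]
opening: 0.0358
```

Contact on the nest floor. I release modestly, to 52 mm, and rise.

move_arm --steps '[0, 0, 0, 0, 0, 0, 0, 0, 0, 0, 0, 0, 0, 0, -0.08, 0, 0, 0, -0.14, 0, 0, 0, -0.18, 0, 0, 0, -0.18, 0, 0, 0, 0, 0, 0, 0, 0, 0]' --claw 0.15

```text
clock: 21.95
eef_pos: [0.5621, 0.3928, 0.2017]
eef_rot: [[-0.996, 0.088, 0.002], [0.088, 0.996, 0.001], [-0.002, 0.001, -1.0]]
force: [-0.7, 0.2, 0.2]
opening: 0.0539
```

Run:
```python
from h import *
s=manip.observe();print(s['clock'],s['eef_pos'],s['opening'])
im=manip.snapshot('wrist');cv2.imwrite('pics/w15.png',im[:,:,::-1])
c=plan((.52,.15,.2),85,n=7);c=plan((.54,-.079,.2),85,cur=c,n=6)
```

```text
21.95 [0.56210714 0.39281536 0.20172022] 0.05386592701175226
from [0.5615 0.392  0.2001] jaw 84.93 n 7
[0.0114, -0.1398, 0.0001, -0.0002, 0.0114, -0.1398, 0.0001, -0.0002, 0.0115, -0.1398, 0.0001, -0.0002, 0.0115, -0.1398, 0.0001, -0.0002, 0.0115, -0.1398, 0.0001, -0.0002, 0.0115, -0.1398, 0.0001, -0.0002, 0.0115, -0.1398, 0.0001, -0.0002]
from [0.52 0.15 0.2 ] jaw 85.0 n 6
[-0.0266, -0.1509, 0.0, -0.0, -0.0266, -0.1509, 0.0, -0.0, -0.0266, -0.1509, 0.0, -0.0, -0.0266, -0.1509, 0.0, -0.0, -0.0266, -0.1509, 0.0, -0.0, -0.0266, -0.1509, 0.0, -0.0]
```

View pics/w15.png

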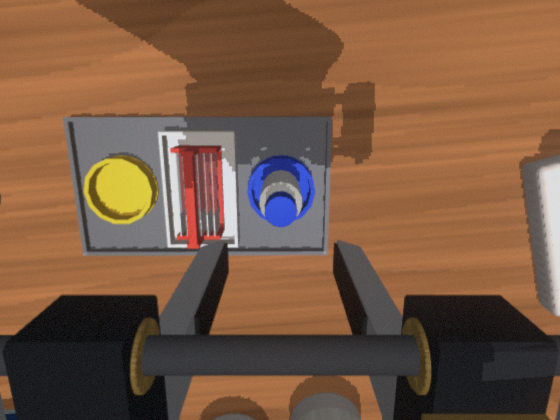

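The blue bottle is upright in its nest (281,195) and the rack is undisturbed. On to the yellow bottle.

move_arm --steps '[0.011, -0.14, 0, 0, 0.011, -0.14, 0, 0, 0.011, -0.14, 0, 0, 0.011, -0.14, 0, 0, 0.011, -0.14, 0, 0, 0.011, -0.14, 0, 0, 0.011, -0.14, 0, 0, -0.027, -0.15, 0, 0, -0.027, -0.15, 0, 0, -0.027, -0.15, 0, 0]' --claw 0.3

```text
clock: 23.0
eef_pos: [0.5298, 0.0344, 0.199]
eef_rot: [[-0.996, 0.088, -0.004], [0.088, 0.996, -0.0], [0.003, -0.0, -1.0]]
force: [0.2, 0.3, -0.2]
opening: 0.0608
```

move_arm --steps '[-0.027, -0.15, 0, 0, -0.027, -0.15, 0, 0, -0.027, -0.15, 0, 0, 0, 0, 0, 0, 0, 0, 0, 0, 0, 0, 0, 0]'

```text
clock: 23.6
eef_pos: [0.5407, -0.0759, 0.1999]
eef_rot: [[-0.996, 0.086, -0.002], [0.086, 0.996, 0.001], [0.002, 0.001, -1.0]]
force: [-0.2, 0.1, 0.2]
opening: 0.0612
```

Run:
```python
from h import *
s=manip.observe();P=(s['eef_pos'],s['eef_rot']);print(s['clock'],s['eef_pos'],s['opening'])
im=manip.snapshot('wrist');cv2.imwrite('pics/w16.png',im[:,:,::-1])
S=cv2.imread('pics/scene0.png')[:,:,::-1]
A=blob(im,'yellow',(200,40,360,200));B=blob(S,'yellow',(245,148,270,168))
print(A[0],A[1],plane('wrist',A[0],.085,P),tri([ray('wrist',A[0],P),ray('scene',B[0])]))
g=plane('wrist',A[0],.083,P)
c=plan((g[0],g[1],.15),85,n=3)
```

```text
23.6 [ 0.5407114  -0.07589904  0.19994577] 0.06119872205722869
[268.74765101  98.60536913] [ 52  42  34  35 745] [ 0.45882151 -0.0761619   0.085     ] (array([ 0.45923537, -0.07779266,  0.07762277]), np.float64(0.0015650575953779773))
from [ 0.5409 -0.0756  0.2002] jaw 85.09 n 3
[0.1091, -0.0101, 0.067, 0.0005, 0.1091, -0.0102, 0.067, 0.0005, 0.109, -0.0102, 0.067, 0.0005]
```

View pics/w16.png

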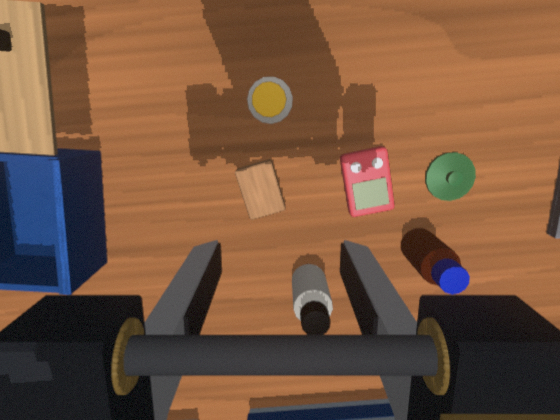

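The yellow cap is at (269,99), giving a world position of about (0.459,-0.077). The black-capped bottle (315,300) and amber (440,265) are well clear.

move_arm --steps '[0.109, -0.01, 0.067, 0, 0.109, -0.01, 0.067, 0, 0.109, -0.01, 0.067, 0, 0, 0, 0, 0, 0, 0, 0, 0]'

```text
clock: 24.15
eef_pos: [0.4594, -0.0765, 0.1506]
eef_rot: [[-0.996, 0.086, 0.0], [0.086, 0.996, 0.0], [-0.0, 0.0, -1.0]]
force: [-0.2, 0.7, 0.8]
opening: 0.0609
```

Run:
```python
from h import *
im=manip.snapshot('wrist');cv2.imwrite('pics/w17.png',im[:,:,::-1])
c=plan((.459,-.077,.048),85,n=3)
```

```text
from [ 0.4606 -0.0766  0.151 ] jaw 85.05 n 3
[0.002, -0.0007, 0.1373, 0.0003, 0.002, -0.0007, 0.1373, 0.0003, 0.002, -0.0007, 0.1373, 0.0003]
```

View pics/w17.png

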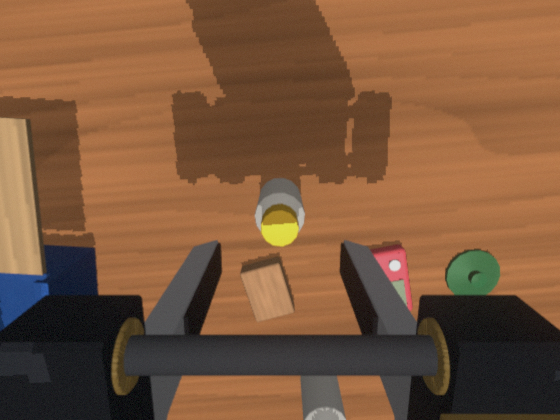

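The bottle (280,225) is centred, so I descend and grip.

move_arm --steps '[0.002, 0, 0.137, 0, 0.002, 0, 0.137, 0, 0.002, 0, 0.1, 0, 0, 0, 0.037, 0, 0, 0, 0, 0, 0, 0, 0, 0]'

```text
clock: 24.8
eef_pos: [0.4592, -0.0772, 0.0486]
eef_rot: [[-0.996, 0.088, 0.002], [0.088, 0.996, 0.0], [-0.002, 0.0, -1.0]]
force: [-0.3, 0.9, -0.0]
opening: 0.0611
```

move_arm --steps '[0, 0, 0, 0, 0, 0, 0, 0, 0, 0, 0, 0, 0, 0, 0, 0, 0, 0, 0, 0]' --claw -1

```text
clock: 25.3
eef_pos: [0.4582, -0.0777, 0.0482]
eef_rot: [[-0.996, 0.088, 0.001], [0.088, 0.996, -0.0], [-0.001, -0.0, -1.0]]
force: [0.0, -0.3, 5.4]
opening: 0.0352
```

Run:
```python
from h import *
c=plan((.459,-.077,.19),85,n=4);c=plan((.5495,.2424,.19),85,cur=c,n=9)
```

```text
from [ 0.4582 -0.0777  0.0482] jaw 84.93 n 4
[-0.0008, 0.0008, -0.1418, -0.0003, -0.0008, 0.0008, -0.1418, -0.0003, -0.0008, 0.0008, -0.1418, -0.0003, -0.0008, 0.0008, -0.1418, -0.0003]
from [ 0.459 -0.077  0.19 ] jaw 85.0 n 9
[-0.0277, 0.1449, 0.0, -0.0, -0.0277, 0.1449, 0.0, -0.0, -0.0277, 0.1449, 0.0, -0.0, -0.0277, 0.1449, 0.0, -0.0, -0.0277, 0.1449, 0.0, -0.0, -0.0277, 0.1449, 0.0, -0.0, -0.0277, 0.1449, 0.0, -0.0, -0.0277, 0.1449, 0.0, -0.0, -0.0277, 0.1449, 0.0, -0.0]
```

move_arm --steps '[0, 0, -0.06, 0, 0, 0, -0.1, 0, 0, 0, -0.14, 0, 0, 0, -0.14, 0, 0, 0, -0.1, 0, -0.01, 0.05, -0.027, 0, -0.02, 0.1, 0, 0, -0.028, 0.145, 0, 0, -0.028, 0.145, 0, 0, -0.028, 0.145, 0, 0]'

```text
clock: 26.3
eef_pos: [0.4986, 0.0676, 0.1883]
eef_rot: [[-0.996, 0.088, -0.002], [0.088, 0.996, -0.0], [0.002, -0.0, -1.0]]
force: [-0.4, -0.5, -0.9]
opening: 0.0355
```

move_arm --steps '[-0.028, 0.145, 0, 0, -0.028, 0.145, 0, 0, -0.028, 0.145, 0, 0, -0.028, 0.145, 0, 0, -0.018, 0.1, 0, 0, -0.006, 0.04, 0, 0, 0, 0, 0, 0, 0, 0, 0, 0, 0, 0, 0, 0]'

```text
clock: 27.2
eef_pos: [0.5488, 0.2397, 0.1891]
eef_rot: [[-0.996, 0.09, -0.001], [0.09, 0.996, -0.002], [0.0, -0.002, -1.0]]
force: [-0.5, -0.3, -1.0]
opening: 0.0354
```

Run:
```python
from h import *
s=manip.observe();print(s['clock'],s['eef_pos'],s['opening'])
c=plan((.5495,.2424,.1),85,n=4)
```

```text
27.2 [0.54875594 0.23968968 0.18906512] 0.035383785877061265
from [0.5488 0.2397 0.1891] jaw 84.82 n 4
[-0.0005, 0.0028, 0.0891, -0.0007, -0.0005, 0.0028, 0.0891, -0.0007, -0.0005, 0.0028, 0.0891, -0.0007, -0.0005, 0.0028, 0.0891, -0.0007]
```

move_arm --steps '[0, 0.003, 0.089, 0, 0, 0.003, 0.089, 0, 0, 0, 0.089, 0, 0, 0, 0.07, 0, 0, 0, 0, 0, 0, 0, 0, 0, 0, 0, 0, 0]'

```text
clock: 27.9
eef_pos: [0.5497, 0.2433, 0.1065]
eef_rot: [[-0.996, 0.089, 0.002], [0.089, 0.996, 0.001], [-0.002, 0.001, -1.0]]
force: [0.7, -0.3, -0.8]
opening: 0.0353
```

Run:
```python
from h import *
s=manip.observe();print(s['clock'],s['eef_pos'],s['opening'])
im=manip.snapshot('wrist');cv2.imwrite('pics/w18.png',im[:,:,::-1])
c=plan((.5495,.2424,.060),85,n=4)
```

```text
27.9 [0.54974613 0.24325309 0.10645867] 0.035308151037045016
from [0.5498 0.2434 0.1065] jaw 84.9 n 4
[0.0002, -0.001, 0.0465, -0.0004, 0.0002, -0.001, 0.0465, -0.0004, 0.0002, -0.001, 0.0465, -0.0004, 0.0002, -0.001, 0.0465, -0.0004]
```

View pics/w18.png

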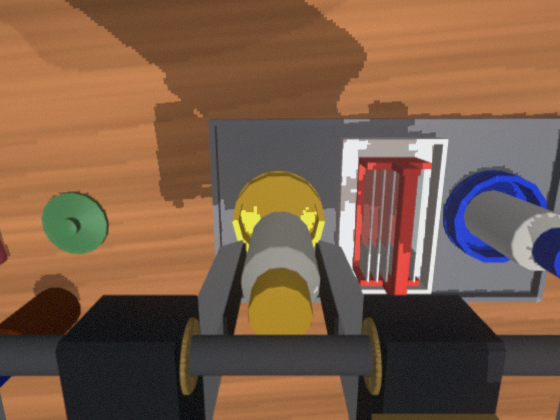

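The nest (279,217) is aligned under the bottle (280,250). Lowering.

move_arm --steps '[0, -0.002, 0.05, 0, 0, -0.002, 0.05, 0, 0, 0, 0.05, 0, 0, 0, 0.036, 0, 0, 0, 0, 0, 0, 0, 0, 0]'

```text
clock: 28.55
eef_pos: [0.5485, 0.2424, 0.058]
eef_rot: [[-0.996, 0.088, -0.001], [0.088, 0.996, -0.0], [0.001, -0.0, -1.0]]
force: [-1.3, 0.1, -0.9]
opening: 0.0353
```

move_arm --steps '[0, 0, 0.01, 0, 0, 0, 0, 0]'

```text
clock: 28.75
eef_pos: [0.5491, 0.2426, 0.0566]
eef_rot: [[-0.996, 0.088, 0.001], [0.088, 0.996, 0.0], [-0.001, 0.0, -1.0]]
force: [0.2, -0.1, 3.5]
opening: 0.0354
```

Contact again at z = 0.0566. Release and rise.

move_arm --steps '[0, 0, 0, 0, 0, 0, 0, 0, 0, 0, 0, 0, 0, 0, -0.08, 0, 0, 0, -0.14, 0, 0, 0, -0.18, 0, 0, 0, -0.18, 0, -0.1, 0, -0.1, 0, -0.1, 0, -0.1, 0, 0, 0, 0, 0]' --claw 0.15

```text
clock: 29.75
eef_pos: [0.6034, 0.2377, 0.2547]
eef_rot: [[-0.996, 0.093, 0.008], [0.093, 0.996, 0.003], [-0.008, 0.004, -1.0]]
force: [0.6, -0.1, -0.8]
opening: 0.0537
```

move_arm --steps '[-0.1, 0.1, 0, 0, -0.1, 0.1, 0, 0, 0, 0.1, 0, 0, 0, 0, 0, 0, 0, 0, 0, 0, 0, 0, 0, 0]'

```text
clock: 30.35
eef_pos: [0.6548, 0.3067, 0.2508]
eef_rot: [[-0.996, 0.089, -0.001], [0.089, 0.996, -0.002], [0.0, -0.002, -1.0]]
force: [0.2, 0.2, -0.3]
opening: 0.0539
```

Run:
```python
from h import *
s=manip.observe();P=(s['eef_pos'],s['eef_rot']);print(s['clock'],s['eef_pos'],s['opening'],s['force'])
np.savez('w19.npz',p=P[0],R=P[1])
for n in('wrist','top','scene'):
    im=manip.snapshot(n);cv2.imwrite(f'pics/{n}19.png',im[:,:,::-1])
```

```text
30.35 [0.65476492 0.30673224 0.25078339] 0.05392495296751988 [ 0.16830312  0.21432668 -0.27427683]
```

View pics/wrist19.png

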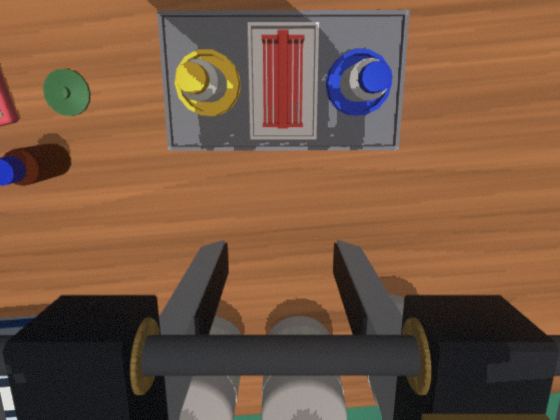

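View pics/scene19.png

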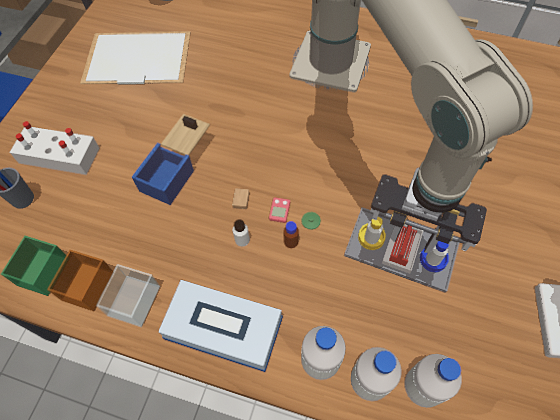

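View pics/top19.png

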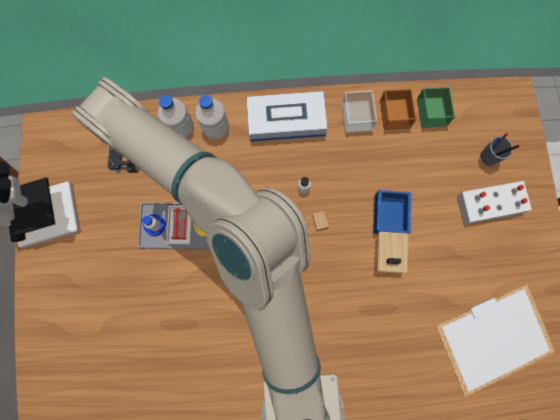

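All three items are placed: yellow at (205,82), rack at (283,80) and blue at (360,82). Amber and the black-capped bottle are unmoved in the scene view. Now a numeric check.

Run:
```python
from h import *
w=np.load('w19.npz');P=(w['p'],w['R'])
im=cv2.imread('pics/wrist19.png')[:,:,::-1];S=cv2.imread('pics/scene19.png')[:,:,::-1];S0=cv2.imread('pics/scene0.png')[:,:,::-1]
for n,q in dict(yel=(191,77),blue=(376,78)).items():
    print(n,plane('wrist',q,.094,P).round(4))
print('nests (0.5495,.2424) (.5625,.3928) bay (.5562,.3178)')
a=plane('wrist',(283,30),.060,P);b=plane('wrist',(283,130),.060,P);print('rack',(a+b)/2,np.degrees(np.arctan2(*(b-a)[1::-1])),np.linalg.norm(b-a))
for c,r in(('blue',(280,215,305,235)),('black',(228,215,252,236))):print(blob(S0,c,r)[0],blob(S,c,r)[0])
c=[plane('wrist',q,.024,P) for q in [(248.5,23),(318,23),(317,140),(250.5,140)]];print('bay',np.mean(c,0))
print(plane('scene',(203,118),.064),plane('scene',(190,122),.094))
```

```text
yel [0.5497 0.2439 0.094 ]
blue [0.5635 0.3931 0.094 ]
nests (0.5495,.2424) (.5625,.3928) bay (.5562,.3178)
rack [0.557513   0.31820112 0.06      ] -4.845248712230812 0.08525292014219504
[290.69607843 227.00980392] [290.69607843 227.00980392]
[239.1   225.925] [240.33333333 229.4       ]
bay [0.55721153 0.31891701 0.024     ]
[ 0.36630865 -0.26073559  0.064     ] [ 0.40978264 -0.2738458   0.094     ]
```

Run:
```python
import cv2,numpy as np
f=lambda n:cv2.resize(cv2.imread(n)[205:255,215:310],None,fx=4,fy=4)
cv2.imwrite('pics/cmp.png',np.hstack([f('pics/scene0.png'),f('pics/scene19.png')]))
from rig import manip
```

```text
(no output)
```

View pics/cmp.png

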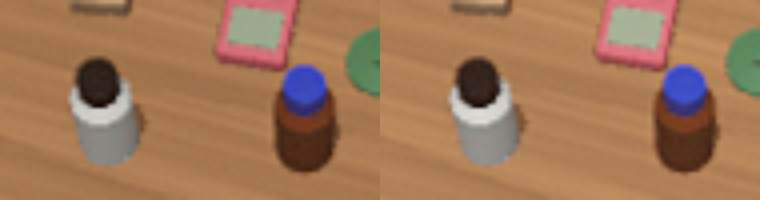

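The two crops match: black cap at (98,82) and (478,82) with a 380 px offset, and amber likewise. Handing in.

```bash
python3 -c "
from rig import manip
print(manip.sign_off())"
```

```text
the job is handed in; nothing more can be done
None
```

I pulled the lid out to its end stop and left it open, then set the red rack in the white bay. The blue-capped white bottle is in the blue nest and the yellow-capped one in the yellow nest. I handed in after about 30 s of the 104 s allowed; no verdict is reported.

My last checks, from the camera images and forces:
- **Lid:** it travelled about 58 mm until the force rose to 12 N with no more movement. The final picture shows it fully open.
- **Rack:** its centre is about 1 mm from the bay's centre and its yaw is within 1° of the bay's. It met the bay floor at about the expected height.
- **Bottles:** both stand upright, with cap centres within about 2 mm of their nests' centres. Each met its nest floor at about the expected height.
- **Amber and black-capped bottles:** neither moved, by side-by-side crops of the first and last scene pictures.
- **Gripper:** it was clear of everything at the end.

One check disagreed. The colour mask for the black cap shifted by about 3.5 pixels between the first and last pictures. I put this down to a noisy threshold, because the two crops match.

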